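Set up the clinic's desk-top disinfector and load the boot fittings

ROBOT

A 6-joint arm with a two-finger parallel gripper is mounted at the origin on the work surface. World frame = base frame: x ahead of the robot, y to its left, z up, the work surface at z = 0. Lengths are in m, angles in rad, forces in N, time in s.
With the tool pointing down it reaches from about 0.275 to 0.825 m from the base axis. Payload 5.2 kg.
Tool frame: the origin (TCP) lies midway between the tips of the shut fingers; the grasp point (between the pads) lies 19 mm behind it; z points along the fingers, y is the direction in which the jaws open and shut (so a half turn about z gives the same grasp; the last joint's range is limited). The gripper opens to 93 mm and grips with 3 to 60 N. Pads are 15 mm wide; open, the fingers measure 128 mm over their backs; the gripper's body (75 mm by 188 mm) begins 65 mm behind the grasp point.
Start: joints at [-1.547, 0.259, 1.535, -0, 1.348, -0.203], TCP at [0.124, -0.536, 0.193] pointing down, gripper open.
Joint ranges: [-3.14, 3.14], [-0.91, 2.08], [0.19, 2.58], [-1.22, 4.36], [0.22, 2.71], [-3.12, 3.12]. Speed limits (rad/s): [2.57, 2.57, 3.14, 3.14, 3.14, 3.14].

INTERFACE

Orientations are given as a 3x3 rotation matrix whose columns are the frame's x, y, z axes.
In Python, from bench import get_state, get_image, job_done gives the robot as it stands.
- The arm moves only by the tool drive_tool, never from a script. Its argument "commands" is a list of rows, each a list of 3 entries, a list of its own where there are three numbers: the shift along the tool's x, y, z in mm, then the turn, a rotation vector about the tool's x, y, z in degrees, then the finger opening in mm, from 0 to 93. In form: [[[tx, ty, tz], [ax, ay, az], hand], ...]. A call has 1 to 20 rows; each row shifts and turns the pose as measured when the row begins, along the tool's axes as they then stand; what a row does not reach is not made up. A row lasts 1/8 s, in which the tool goes at most 62.5 mm and 10.7 degrees, less where a joint would pass 70% of its speed; a pose out of reach is approached as far as the arm can. A call is refused whole if a number of a shift passes 62.5 or a number of a turn 10.7, either way. A call with a gripper value outside its range is refused whole. The fingers move at their own pace and stop on an object; "force" is the grip in N (left out, the last holds). Time passes only in rows, so rows that do not move let the fingers close. It gives the time, the measured TCP pose, the force and the opening at its end, in the units of the state.
- get_state(): the state, without advancing time (a new reading comes with each control period).
- get_image(name): name is "side" or "top" or "wrist"; returns a dict with "image" (400x640x3 uint8, red, green, blue), "vfov" (degrees; the focal length in pixels is half the picture's height over the tangent of half this angle, whatever the lens; pixels are square), "cx", "cy" (the principal point, pixels), "world_from_camera" (4x4, takes a point from camera to world coordinates); the wrist camera has in their place "tool_from_camera" (4x4, takes a point from camera to tool coordinates, whose origin is the TCP and whose axes are the flange's). Camera axes: x right, y down, z forward; pixel columns grow to the right and rows downward; lengths in m; the calibration is good to about 2 mm. A picture is of the moment at which its call begins: read the wrist's pose just before it. There is no depth.
- job_done(): hands the job in, once; it reports no verdict.
The state is a dict: "t": time; "qpos": joint angles; "dq": joint speeds; "joint_efforts": joint torques, N m; "position": TCP position; "tcp_rot": TCP orientation; "contact_force": force on the tool from outside, world axes, zero at the start; "moment": the same for the moment, N m; "finger_gap": opening from 0.0 (shut) to 1.0 (fully open).
Only numpy, scipy, OpenCV 4.12 (cv2) and the standard library are available. Lean on these libraries where they do the work, as an engineer would, in place of code of your own. Each camera call takes 0.05 s, during which the arm holds its last target. There are 200 camera calls.

TASK

Free the white caddy from its dock: lift the red pawl clear, draw the toothed bar out of its guide and lay the bar in the grey trough on the dock. Lower the caddy gently onto the disinfector base so that it sits fully home and level over the two alignment pegs, let go of it, then put every boot fitting lying on the desk into the caddy. Only when all that is done press the green start button right down; keep the caddy upright throughout and leave the bottle, pen cup and tape roll where they are.

Things in the scene. Friction and masses are not known exactly. Their poses are not given: they have to be found in the camera images.
- dock: fixed parking dock for the caddy, grey plate 196 (x) x 167 (y) x 6 mm thick. Origin on the desk under the parked caddy's centre; z up. On its +y side stand the dark steel bar guide (see bar_guide) and the open grey trough (see trough). The bar leaves the guide only by sliding in the dock's +y direction
- bar_guide (a point): floor of the bar guide at the channel mouth, dock (0, 145, 17) mm, axes as the dock's. The channel runs along y from dock y = 83 to 145 mm (its floor on to 175), inner width 23.5 mm, 36 mm wide outside, closed above by two bridges (underside z = 38, top z = 43 mm above the desk; hinge cheeks up to 56 mm at y = 130 to 145 mm)
- trough (a point): centre of the floor of the open grey parking trough for the withdrawn bar, at dock (-63, 158, 3) mm, axes as the dock's. Long side along y, inner 44 (x) x 150 (y) mm, walls to 14 mm above the desk
- pawl (a joint): hinge angle of the red pawl, rad: 0 = down, its tip between two teeth of the bar (bar blocked), 0.9 = fully raised; from 0.35 it is clear of the teeth. Hinge axis along the dock's x through dock (0, 138, 48) mm; raising swings the fin up and towards dock +y. Stiff hinge: it stays where it is left; about 1 N at the fin moves it
- pawl_fin (a point): centre of the upright red fin on the pawl by which it is pinched and lifted: fin 12 mm thick (dock x), 24 mm long (dock y), its centre 10 mm below its top; with the pawl down it stands at dock (0, 112, 64) mm. Its frame turns with the pawl
- bar: aluminium toothed bar, loose, 120 g, 127.5 mm long (y, from -115 at the nose to +12.5), 20 mm wide (x), 8 mm thick plus teeth 7 mm high; upright red grip 14 (x) x 25 (y) mm, from 8 to 50 mm above the underside. Origin: underside below the grip. Starts in the guide at about dock (0, 182, 17) mm with the dock's yaw, its nose over the caddy's lug; 80 mm of travel along dock +y frees it
- bar_nose (a point): middle of the bar's nose end, 115 mm from its origin
- caddy: white open caddy, loose, 0.4 kg. Floor plate 180 (x) x 130 (y) x 14 mm, two through holes of 14.5 mm at x = +-77, y = 0; tub walls 130 x 130 mm outside, 3 mm thick, up to z = 44; blue lugs at the middle of both y sides, out to y = +-80; central upright blue handle 40 (x) x 14 (y) mm, z = 14 to 76. Origin: centre of underside. Starts on the dock plate, underside at z = 6, with the dock's yaw
- base: fixed white disinfector base, 255 (x) x 150 (y) x 40 mm tall, reaching from x = -155 to +100 mm and y = -75 to +75 mm about its origin, which lies on the desk below the middle between the pegs. Two dark pegs stand on its top at x = +-77 mm, y = 0: 12 mm diameter, 13 mm tall, tapering to 5 mm at the tip over the upper 6 mm
- seat (a point): point on the base's top face (z = 40 mm) midway between the pegs: the caddy's origin comes to lie here, with the caddy's x along the base's x (either way round)
- start (a joint): travel of the green start button, m: 0 = out, 0.006 = fully down (5 N, springs back)
- start_top (a point): centre of the top of the green start button (26 mm across), on the robot's side of the base's top; it is pressed straight down
- buckle_a: grey plastic strap buckle, a flat frame 38 (x) x 26 (y) x 14 mm tall with a 22 x 14 mm window, 30 g; origin at the centre of its underside; easily gripped across its 26 mm width. May be absent. Starts flat on the sheet of paper at the robot's right
- buckle_b: grey plastic strap buckle, a flat frame 38 (x) x 26 (y) x 14 mm tall with a 22 x 14 mm window, 30 g; origin at the centre of its underside; easily gripped across its 26 mm width. May be absent. Starts flat on the sheet of paper at the robot's right
- valve_a: blue air-valve cap, a cylinder 30 mm across and 18 mm tall with a white nub (14 mm across, 7 mm tall) on top, 25 g; origin at the centre of its underside. May be absent. Starts upright on the sheet of paper at the robot's right
- valve_b: blue air-valve cap, a cylinder 30 mm across and 18 mm tall with a white nub (14 mm across, 7 mm tall) on top, 25 g; origin at the centre of its underside. May be absent. Starts upright on the sheet of paper at the robot's right
- cover: orange boot-hinge cover, a disc 30 mm across with straight sides up to 10 mm and a chamfer to its top at 16 mm, 30 g; origin at the centre of its underside. May be absent. Starts flat on the sheet of paper at the robot's right
- bottle: bystander: clear water bottle 64 mm across, 200 mm tall; origin at its underside
- pen_cup: bystander: black pen cup with pens, 76 mm across, 140 mm tall; origin at its underside
- tape_roll: bystander: white tape roll 70 mm across, 25 mm tall; origin at its underside
Things that resemble listed ones, but are neither listed nor needed, are in the scene too. What is shaped like the valve_a but brown or pink is not meant.

How it is judged:
By the outcome, as a careful person would: the job done as asked, in the order asked, and still so for the second after the job is handed in, with the robot touching nothing.
Of buckle_a, buckle_b, valve_a, valve_b, cover only 2 to 4 are there at a start; the rules pass over those that are not, and their reading is None.
At some moment in a run one of buckle_a, buckle_b, valve_a, valve_b, cover may be knocked a few centimetres aside while the robot is not near it.
It also fails if it takes over 210 s, if anything falls off the work surface, if the arm or the gripper's body presses on something with over 40 N, if the wrist force passes 120 N, or if a joint passes its speed limit or range.

## Working session

There is one attempt and no reset: what is moved stays moved. The work goes in short steps, Python scripts to look and compute and a tool call to move; the robot and the scene stay as the last step left them, time stands still between calls to the robot, and variables do not carry over. Pictures are saved under pics/ and viewed, about 12 in all and at most 16, crops included, and the job is handed in when it is done.

Besides the shell and the picture viewer there is one more tool, called as name([rows], argument=value, ...), one row to a line, values as JSON. drive_tool: Moves the arm, as the interface text tells. Its arguments: {"type":"object","properties":{"commands":{"type":"array"},"force":{"type":"number"}},"required":["commands"]}

```bash
mkdir -p pics; cat > h.py <<'E'
import numpy as np, cv2
from bench import get_state, get_image, job_done
def cam(n):
    s=get_state(); d=get_image(n); im=d["image"]; H=im.shape[0]
    f=H/2/np.tan(np.radians(d["vfov"])/2)
    if n=="wrist":
        T=np.eye(4); T[:3,:3]=s["tcp_rot"]; T[:3,3]=s["position"]; T=T@np.array(d["tool_from_camera"])
    else: T=np.array(d["world_from_camera"])
    return im,(f,d["cx"],d["cy"],T)
def ray(c,u,v):
    f,cx,cy,T=c; return T[:3,3],T[:3,:3]@np.array([(u-cx)/f,(v-cy)/f,1.])
def onz(c,u,v,z):
    o,d=ray(c,u,v); return o+d*(z-o[2])/d[2]
def px(c,p):
    f,cx,cy,T=c; q=T[:3,:3].T@(np.array(p)-T[:3,3]); return np.array([cx+f*q[0]/q[2],cy+f*q[1]/q[2]])
def save(n,im): cv2.imwrite("pics/"+n+".png",cv2.cvtColor(np.ascontiguousarray(im),cv2.COLOR_RGB2BGR))
def delta(target,R=None):
    s=get_state(); Rt=np.array(s["tcp_rot"]); return Rt.T@(np.array(target)-s["position"])*1000
E
python3 - <<'E'
from h import *
for n in ("top","side"):
    im,c=cam(n); save(n+"0",im); print(n,c[0],c[1:3],np.round(c[3],3).tolist())
s=get_state(); print(s)
E
```

```text
top 466.4861249872667 (315.03453719687667, 195.36928778530844) [[-0.01, -0.991, 0.131, 0.426], [-1.0, 0.011, 0.01, -0.06], [-0.011, -0.131, -0.991, 1.214], [0.0, 0.0, 0.0, 1.0]]
side 411.29422158958994 (320.0276930676193, 198.2324294917196) [[0.825, -0.311, 0.471, 0.056], [-0.564, -0.429, 0.706, -0.841], [-0.017, -0.848, -0.529, 0.689], [0.0, 0.0, 0.0, 1.0]]
{'t': 0.1, 'qpos': array([-1.54677909e+00,  2.59287794e-01,  1.53594681e+00,  3.94610816e-05,
        1.34799086e+00, -2.02798795e-01]), 'dq': array([ 0.0010734 , -0.00176219, -0.00290506, -0.00117193, -0.00092096,
        0.00062797]), 'joint_efforts': array([ 1.93455853e-03, -4.38213873e+01, -2.84641385e+01,  7.19685713e-02,
        3.62593727e-02, -5.25421865e-05]), 'position': array([ 0.12370786, -0.53537852,  0.19210213]), 'tcp_rot': array([[ 9.74389301e-01,  2.24867719e-01, -7.37185860e-07],
       [ 2.24867420e-01, -9.74388001e-01,  1.63326073e-03],
       [ 3.66549309e-04, -1.59159755e-03, -9.99998666e-01]]), 'contact_force': array([ 0.03991666, -0.33968826,  0.59135814]), 'moment': array([-0.06035427, -0.01675726, -0.01850756]), 'finger_gap': 1.0008350065725706}
```

View pics/top0.png

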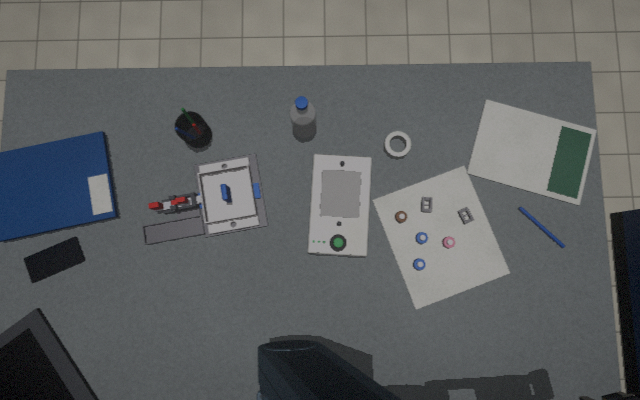

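View pics/side0.png

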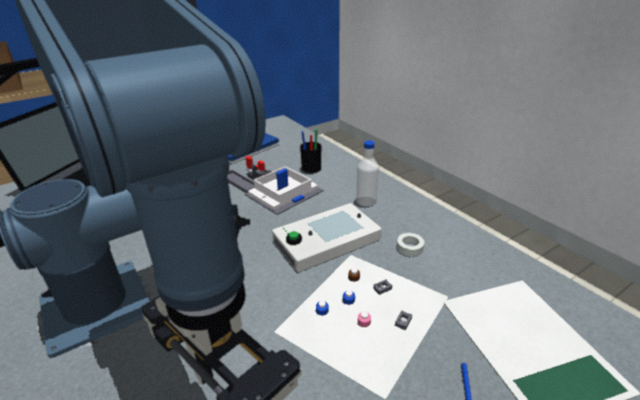

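The top view shows, in pixels:
- **Dock:** caddy handle (225,193), guide with the red fin and red grip (150–195, 203), trough (175,230).
- **Base:** pegs (342,163) and (338,224), button (338,243).
- **Sheet of paper:** buckles (427,204) and (466,215), blue caps (422,238) and (419,264), brown cap decoy (401,216), pink cap decoy (449,242).

Possible confusions:
- **Red things:** pawl fin, bar grip and a red pen in the cup (192,125).
- **Blue caps:** the two valves and the bottle cap (302,103).
- **Not meant:** the brown and pink caps.

```bash
python3 - <<'E'
from h import *
im,c=cam("top")
hsv=cv2.cvtColor(np.ascontiguousarray(im),cv2.COLOR_RGB2HSV)
def blobs(name,lo,hi,z,roi,amin=8):
    m=cv2.inRange(hsv,lo,hi); k=np.zeros_like(m); x0,y0,x1,y1=roi;k[y0:y1,x0:x1]=255
    n,l,st,ce=cv2.connectedComponentsWithStats(m&k)
    for i in range(1,n):
        if st[i,4]>=amin:
            pts=np.argwhere(l==i)[:,::-1].astype(np.float32); r=cv2.minAreaRect(pts)
            print(name,np.round(ce[i],1),st[i].tolist(),"w",np.round(onz(c,*ce[i],z),4),"rect",np.round(r[1],1),round(r[2],1))
blobs("blue",(100,120,60),(125,255,255),.08,(190,150,275,245))
blobs("red",(0,130,60),(10,255,255),.07,(140,150,215,245))
blobs("red",(170,130,60),(180,255,255),.07,(140,150,215,245))
blobs("green",(45,80,30),(90,255,255),.05,(300,225,375,260))
blobs("dark",(0,0,0),(180,255,70),.045,(310,150,372,232),4)
blobs("valve",(100,120,60),(125,255,255),.018,(370,160,520,310))
blobs("buckle",(0,0,0),(180,90,140),.014,(410,190,480,228))
a=cv2.resize(im[140:265,135:375],None,fx=3.3,fy=3.3,interpolation=cv2.INTER_CUBIC); save("crop1",a)
E
```

```text
blue [256.3 190.1] [253, 183, 8, 15, 81] w [0.5902 0.0955 0.08  ] rect [14.5  5.6] 80.5
blue [224.  191.6] [221, 184, 7, 16, 81] w [0.5874 0.1752 0.08  ] rect [15.5  5.1] 80.5
blue [200.  205.8] [199, 204, 3, 4, 8] w [0.553  0.2335 0.08  ] rect [3.1 1.8] 63.4
red [177.5 200.3] [171, 197, 14, 8, 63] w [0.5684 0.2923 0.07  ] rect [ 5.6 13.9] 69.4
red [153.4 204.8] [149, 202, 10, 7, 47] w [0.5578 0.3518 0.07  ] rect [6. 9.] 90.0
green [337.7 242.2] [333, 237, 11, 11, 84] w [ 0.4616 -0.1037  0.05  ] rect [9.9 9.2] 45.0
dark [341.9 163.4] [341, 162, 3, 4, 11] w [ 0.6618 -0.1177  0.045 ] rect [3. 2.] 90.0
dark [338.6 223.1] [337, 222, 4, 3, 10] w [ 0.5094 -0.1068  0.045 ] rect [2. 3.] 90.0
valve [420.6 237.6] [416, 233, 11, 10, 49] w [ 0.4722 -0.3164  0.018 ] rect [ 9. 10.] 90.0
valve [418.1 263.8] [414, 259, 11, 11, 55] w [ 0.4062 -0.3075  0.018 ] rect [10. 10.] 90.0
buckle [477.7 193.8] [475, 190, 5, 12, 35] w [ 0.5837 -0.4688  0.014 ] rect [11.  4.] 90.0
buckle [426.  204.4] [420, 196, 13, 17, 181] w [ 0.5577 -0.3345  0.014 ] rect [16. 12.] 90.0
buckle [465.1 215.3] [457, 207, 18, 18, 190] w [ 0.5283 -0.4334  0.014 ] rect [15.7 13. ] 63.4
```

View pics/crop1.png

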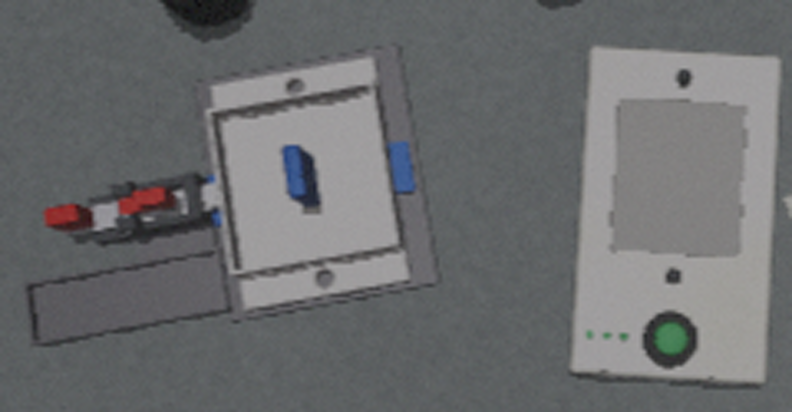

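drive_tool([
  [[35,-41.7,-8],[0,0,0],93],
  [[35,-41.7,-8],[0,0,0],93],
  [[35,-41.7,-8],[0,0,0],93],
  [[35,-41.7,-8],[0,0,0],93],
  [[35,-41.7,-8],[0,0,0],93],
  [[35,-41.7,-8],[0,0,0],93],
  [[35,-41.7,-8],[0,0,0],93],
  [[35,-41.7,-8],[0,0,0],93],
  [[35,-41.7,-8],[0,0,0],93],
  [[35,-41.7,-8],[0,0,0],93],
  [[35,-41.7,-8],[0,0,0],93],
  [[35,-41.7,-8],[0,0,0],93],
  [[35,-41.7,-8],[0,0,0],93],
  [[35,-41.7,-8],[0,0,0],93],
  [[35,-41.7,-8],[0,0,0],93],
  [[35,-41.7,-8],[0,0,0],93],
])

```text
t: 2.15
position: [0.5296, 0.2625, 0.3245]
tcp_rot: [[0.976, 0.217, 0.003], [0.217, -0.976, 0.003], [0.004, -0.002, -1.0]]
contact_force: [0.7, -0.9, 0.1]
finger_gap: 0.996
```

drive_tool([
  [[0,0,0],[0,0,-10.7],93],
  [[0,0,0],[0,0,-10.7],93],
  [[0,0,0],[0,0,-10.7],93],
  [[0,0,0],[0,0,-10.7],93],
  [[0,0,0],[0,0,-10.7],93],
  [[0,0,0],[0,0,-10.7],93],
  [[0,0,0],[0,0,-10.7],93],
  [[0,0,0],[0,0,-10.7],93],
  [[0,0,0],[0,0,0],93],
])

```text
t: 3.28
position: [0.5291, 0.2673, 0.3183]
tcp_rot: [[-0.152, 0.988, -0.007], [0.988, 0.152, 0.001], [0.002, -0.006, -1.0]]
contact_force: [-0.2, -0.0, 0.3]
finger_gap: 0.996
```

```bash
cat >> h.py <<'E'
def goto(p,yaw_x):
    "delta to target TCP p with tool down and tool-x yaw (deg): shift in tool axes after the turn; turn first"
    from scipy.spatial.transform import Rotation as Ro
    s=get_state(); R=np.array(s["tcp_rot"]); a=np.radians(yaw_x)
    Rt=np.array([[np.cos(a),np.sin(a),0],[np.sin(a),-np.cos(a),0],[0,0,-1]])
    print("pos",np.round(s["position"],4),"yawx",np.round(np.degrees(np.arctan2(R[1,0],R[0,0])),1),"gap",round(s["finger_gap"]*93,1),"F",np.round(s["contact_force"],1),"t",round(s["t"],1))
    print(" turn",np.round(np.degrees(Ro.from_matrix(R.T@Rt).as_rotvec()),1)," shift(after turn)",np.round(Rt.T@(np.array(p)-s["position"])*1000,1))
E
python3 - <<'E'
from h import *
im,c=cam("wrist"); save("w1",im)
goto((.57,.29,.3),99)
print(c[0],c[1:3],np.round(c[3],3).tolist())
imt,ct=cam("top")
print(onz(ct,224.1,166.1,.02),onz(ct,233.2,224.2,.02))
E
```

```text
pos [0.5291 0.2673 0.3183] yawx 98.6 gap 93.0 F [-0.   0.9 -0.1] t 3.3
 turn [-0.4 -0.1 -0.4]  shift(after turn) [16.1 43.9 18.3]
299.4009654985942 (314.8772460692055, 194.92383320013988) [[0.988, 0.147, 0.038, 0.52], [0.152, -0.946, -0.286, 0.347], [-0.006, 0.288, -0.957, 0.509], [0.0, 0.0, 0.0, 1.0]]
[0.66314256 0.18836894 0.02      ] [0.51119039 0.16253241 0.02      ]
```

View pics/w1.png

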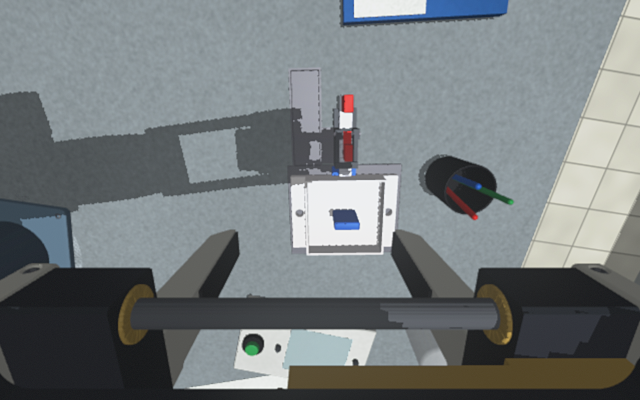

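The wrist view is aligned with the dock: grip at (347,103), fin at (347,147), caddy holes at (299,213) and (388,212), handle at (345,217). The trough is at (305,110).

```bash
python3 - <<'E'
from h import *
im,c=cam("wrist")
h1,h2=onz(c,299.5,212.5,.02),onz(c,388.5,211.5,.02); print(h1,h2,np.linalg.norm(h2-h1))
hsv=cv2.cvtColor(np.ascontiguousarray(im),cv2.COLOR_RGB2HSV)
m=cv2.inRange(hsv,(0,130,50),(10,255,255))|cv2.inRange(hsv,(170,130,50),(180,255,255))
m[:, :320]=0; m[:,380:]=0; m[200:]=0
n,l,st,ce=cv2.connectedComponentsWithStats(m)
for i in range(1,n):
    if st[i,4]>8: print(st[i],ce[i])
yaw=np.radians(9.3); R=np.array([[np.cos(yaw),-np.sin(yaw)],[np.sin(yaw),np.cos(yaw)]])
O=np.r_[(h1+h2)[:2]/2,0];print("O",O,np.degrees(np.arctan2(*(h2-h1)[[1,0]])))
def D(x,y,z,O=O): return np.r_[O[:2]+R@[x/1000,y/1000],z/1000]
O2=np.r_[.5872,.1754,0]
for nme,p in dict(fintop=(0,112,74),griptop=(0,182,67),handletop=(0,0,82),trough=(-63,158,3),th1=(-63-22,158+75,14),th2=(-63+22,158+75,14)).items(): print(nme,D(*p),px(c,D(*p)),px(c,D(*p,O2)))
a=cv2.resize(im[60:260,280:410],None,fx=3,fy=3,interpolation=cv2.INTER_CUBIC); save("crop2",a)
E
```

```text
[0.51721391 0.16509032 0.02      ] [0.66950825 0.19034667 0.02      ] 0.15437438617542756
[342  95  11  17 178] [347.24157303 102.98876404]
[343 131  10  30 225] [347.19555556 145.79555556]
O [0.59336108 0.1777185  0.        ] 9.416179557182748
fintop [0.57526145 0.28824634 0.074     ] [348.35778361 152.3213091 ] [343.90528612 153.2568398 ]
griptop [0.56394918 0.35732624 0.067     ] [348.85143531 102.01142721] [344.25637888 103.02853254]
handletop [0.59336108 0.1777185  0.082     ] [347.42372473 225.8341554 ] [343.21018788 226.65033126]
trough [0.50565577 0.32346066 0.003     ] [306.11198268 118.16083647] [302.19793609 119.0212869 ]
th1 [0.47182465 0.39391955 0.014     ] [290.51363745  68.20479793] [286.34221861  69.17231633]
th2 [0.51524631 0.40103012 0.014     ] [319.20715286  67.80435478] [315.00473898  68.77314142]
```

View pics/crop2.png

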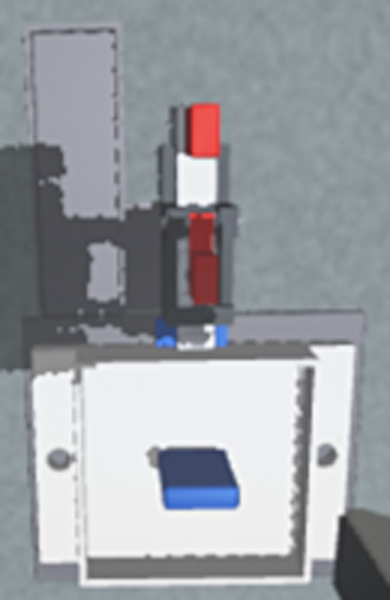

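The crop agrees with the wrist-based dock pose. The bright fin top, grip top and handle top fall within 1–2 px of the prediction. It differs from the top camera by 6 mm in x, so I'll check again close up.

drive_tool([
  [[4,12,48],[0.3,0,-0.8],93],
  [[4,12,48],[0,0,0],93],
  [[4,12,48],[0,0,0],93],
  [[2,12,48],[0,0,0],93],
  [[0,0,0],[0,0,0],93],
])

```text
t: 4.05
position: [0.5753, 0.2898, 0.1231]
tcp_rot: [[-0.151, 0.988, -0.007], [0.988, 0.151, 0.001], [0.002, -0.006, -1.0]]
contact_force: [-0.5, -0.3, 0.7]
finger_gap: 0.998
```

```bash
cat >> h.py <<'E'
YD=np.radians(9.4); OD=np.r_[.59336,.17772]
def D(x,y,z,O=OD,yaw=YD):
    return np.r_[O[0]+(x*np.cos(yaw)-y*np.sin(yaw))/1000,O[1]+(x*np.sin(yaw)+y*np.cos(yaw))/1000,z/1000]
def tri(c1,u1,c2,u2):
    A=[];b=[]
    for c,u in((c1,u1),(c2,u2)):
        o,d=ray(c,*u); d=d/np.linalg.norm(d); P=np.eye(3)-np.outer(d,d); A.append(P); b.append(P@o)
    return np.linalg.solve(sum(A),sum(b))
E
python3 - <<'E'
from h import *
im,c=cam("wrist")
goto(D(0,112,50),99.4)
for p in ((0,112,74),(0,182,67),(0,0,82),(-77,0,20),(77,0,20)): print(p,px(c,D(*p)))
print("tcp",px(c,get_state()["position"]))
save("w2",im[60:380,140:500])
E
```

```text
pos [0.5768 0.2903 0.1261] yawx 98.7 gap 92.9 F [-0.   0.4  0.4] t 4.1
 turn [-0.1 -0.2 -0.7]  shift(after turn) [-1.7 -2.1 76.1]
(0, 112, 74) [312.87315275 205.46729801]
(0, 182, 67) [311.76928538 119.96936757]
(0, 0, 82) [314.44276781 322.46009371]
(-77, 0, 20) [246.73858137 284.64882151]
(77, 0, 20) [383.33060343 283.73392805]
tcp [314.87819157 227.72238661]
```

View pics/w2.png

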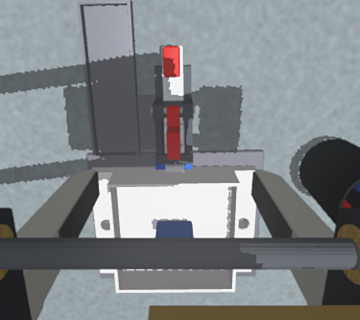

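drive_tool([
  [[-2,-2,30],[0,-0.2,-0.7],50],
  [[0,0,30],[0,0,0],40],
  [[0,0,15],[0,0,0],30],
  [[0,0,0],[0,0,0],30],
])

```text
t: 4.6
position: [0.5817, 0.2902, 0.062]
tcp_rot: [[-0.161, 0.987, 0.016], [0.987, 0.161, 0.005], [0.002, 0.016, -1.0]]
contact_force: [0.1, -0.2, 0.4]
finger_gap: 0.616
```

```bash
python3 - <<'E'
from h import *
goto(D(0,112,50),99.4)
E
```

```text
pos [0.5817 0.2902 0.062 ] yawx 99.3 gap 57.3 F [ 0.1 -0.2  0.4] t 4.6
 turn [ 0.9 -0.1 -0.1]  shift(after turn) [-0.9 -6.8 12. ]
```

drive_tool([
  [[-1,-6,6],[0.9,0,0],30],
  [[0,0,6],[0,0,0],30],
  [[0,0,0],[0,0,0],30],
  [[0,0,0],[0,0,0],30],
])

```text
t: 5.1
position: [0.5781, 0.289, 0.0536]
tcp_rot: [[-0.161, 0.987, 0.005], [0.987, 0.161, 0.004], [0.003, 0.006, -1.0]]
contact_force: [0.0, -0.7, -0.1]
finger_gap: 0.324
```

```bash
python3 - <<'E'
from h import *
goto(D(0,112,50),99.4)
E
```

```text
pos [0.5781 0.289  0.0536] yawx 99.2 gap 30.1 F [ 0.  -0.7 -0.1] t 5.1
 turn [ 0.3 -0.2 -0.2]  shift(after turn) [-0.3 -3.1  3.6]
```

drive_tool([
  [[0,-3,4],[0,0,0],30],
  [[0,-1,1],[0,0,0],4],
  [[0,0,0],[0,0,0],4],
  [[0,0,0],[0,0,0],4],
  [[0,0,0],[0,0,0],4],
], force=12)

```text
t: 5.72
position: [0.5739, 0.2884, 0.0486]
tcp_rot: [[-0.161, 0.987, 0.006], [0.987, 0.161, 0.004], [0.003, 0.006, -1.0]]
contact_force: [-0.5, -1.0, -0.5]
finger_gap: 0.047
```

```bash
python3 - <<'E'
from h import *
goto(D(0,112,50),99.4)
E
```

```text
pos [0.5739 0.2884 0.0486] yawx 99.2 gap 4.4 F [-0.5 -1.  -0.5] t 5.7
 turn [ 0.4 -0.2 -0.2]  shift(after turn) [-0.4  1.1 -1.4]
```

```bash
python3 - <<'E'
from h import *
im,c=cam("wrist"); print(px(c,get_state()["position"]),px(c,D(0,112,74)),px(c,D(0,182,67)))
a=cv2.resize(im[20:300,200:430],None,fx=2,fy=2); save("w3",a)
im,c=cam("side"); print(px(c,D(0,112,74)),px(c,D(0,182,67)),px(c,get_state()["position"]))
u,v=px(c,D(0,112,74)).astype(int); b=cv2.resize(im[v-50:v+50,u-50:u+50],None,fx=5,fy=5)
b=cv2.copyMakeBorder(b,0,60,0,0,cv2.BORDER_CONSTANT); save("w3",np.hstack([a,cv2.resize(b,(330,560))]))
E
```

```text
[312.74660955 226.39611068] [314.51848859 243.18716706] [314.09206245 124.29541252]
[260.31142162 161.11505061] [248.2555222  156.50237728] [260.69379282 167.98675962]
```

View pics/w3.png

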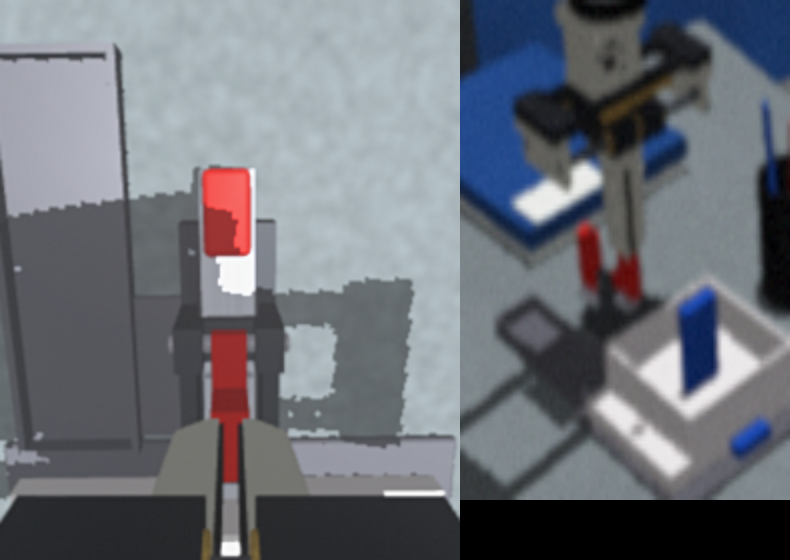

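The fingers straddle the red fin in this picture, but the gap reads 4.4 mm against a 12 mm fin. I'll command the jaws fully shut and read the gap again.

drive_tool([
  [[0,0,0],[0,0,0],0],
  [[0,0,0],[0,0,0],0],
  [[0,0,0],[0,0,0],0],
])

```text
t: 6.2
position: [0.574, 0.2884, 0.0486]
tcp_rot: [[-0.161, 0.987, 0.006], [0.987, 0.161, 0.004], [0.003, 0.006, -1.0]]
contact_force: [-0.1, -0.1, 0.5]
finger_gap: 0.003
```

drive_tool([
  [[0,0,-25],[0,0,0],0],
  [[0,0,-25],[0,0,0],0],
  [[10,0,0],[0,0,0],0],
  [[0,0,0],[0,0,0],30],
])

```text
t: 6.7
position: [0.5713, 0.2985, 0.0978]
tcp_rot: [[-0.16, 0.987, 0.003], [0.987, 0.16, 0.003], [0.003, 0.004, -1.0]]
contact_force: [0.3, 0.5, 0.0]
finger_gap: 0.072
```

```bash
python3 - <<'E'
from h import *
goto(D(0,112,50),99.4)
im,c=cam("wrist"); print(px(c,get_state()["position"]),px(c,D(0,112,74)),px(c,D(0,182,67)))
a=cv2.resize(im[100:290,260:370],None,fx=3,fy=3)
im,c=cam("side"); print(px(c,D(0,112,74)),px(c,D(0,182,67)))
b=cv2.resize(im[125:220,220:320],None,fx=4.5,fy=6,interpolation=cv2.INTER_CUBIC); save("w4",np.hstack([a,b]))
E
```

```text
pos [0.5713 0.2985 0.0978] yawx 99.2 gap 6.7 F [0.3 0.5 0. ] t 6.7
 turn [ 0.2 -0.2 -0.2]  shift(after turn) [-10.7   2.1  47.8]
[312.86474308 226.87826641] [315.54332948 227.29851077] [315.26338335 134.68705993]
[260.31142162 161.11505061] [248.2555222  156.50237728]
```

View pics/w4.png

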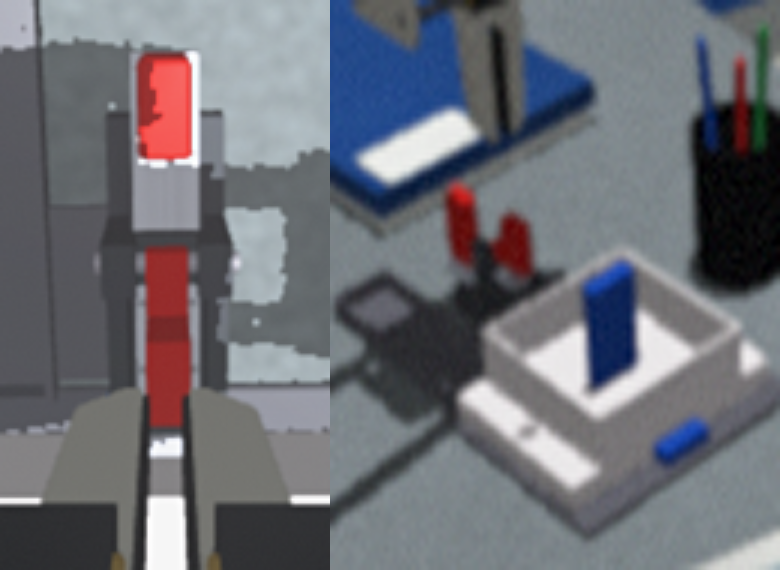

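```bash
python3 - <<'E'
from h import *
im,c=cam("side"); p=get_state()["position"]
print(px(c,p), px(c,p+[0,0,.02]),px(c,D(0,112,54)))
imw,cw=cam("wrist")
# triangulate fin-top centre and grip top from wrist(now) + side
print("fin",tri(cw,(315.7,228),c,(261.1,160.8)),D(0,112,74)); print("grip",tri(cw,(314.7,135),c,(248.9,157.0)),D(0,182,67))
b=cv2.resize(im[125:185,220:300],None,fx=8,fy=8,interpolation=cv2.INTER_CUBIC); save("w5",b)
E
```

```text
[257.29410707 153.96674073] [256.69538923 148.44591148] [260.87446767 166.46578418]
fin [0.57625478 0.28691894 0.07495652] [0.57506749 0.28821608 0.074     ]
grip [0.56416493 0.35575362 0.06539495] [0.56363467 0.35727613 0.067     ]
```

View pics/w5.png

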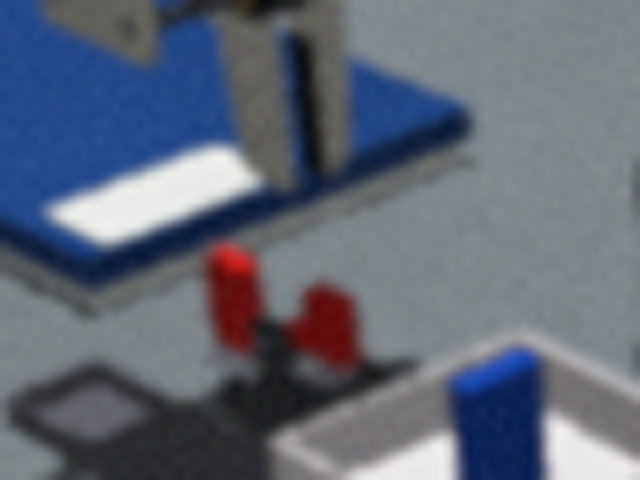

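The side view puts the fingertips about 20 mm above the reported TCP: tips at row 148, TCP projected to row 154. So the jaws shut just above the fin. I'll go lower in small steps and watch the force.

drive_tool([
  [[-10,2,15],[0,0,0],30],
  [[-1,0,20],[0,0,0],30],
  [[0,0,13],[0,0,0],30],
  [[0,0,4],[0,0,0],30],
  [[0,0,0],[0,0,0],30],
])

```text
t: 7.52
position: [0.5746, 0.284, 0.0397]
tcp_rot: [[-0.159, 0.987, -0.001], [0.987, 0.159, 0.001], [0.001, -0.001, -1.0]]
contact_force: [-0.2, -0.3, 0.6]
finger_gap: 0.321
```

drive_tool([
  [[0,0,4],[0,0,0],30],
  [[0,0,4],[0,0,0],30],
  [[0,0,0],[0,0,0],30],
])

```text
t: 7.9
position: [0.5754, 0.2845, 0.0325]
tcp_rot: [[-0.159, 0.987, 0.001], [0.987, 0.159, 0.002], [0.001, 0.001, -1.0]]
contact_force: [0.3, 0.5, -0.2]
finger_gap: 0.322
```

drive_tool([
  [[0,0,4],[0,0,0],30],
  [[0,0,4],[0,0,0],30],
  [[0,0,0],[0,0,0],30],
])

```text
t: 8.28
position: [0.5757, 0.2847, 0.0243]
tcp_rot: [[-0.159, 0.987, 0.002], [0.987, 0.159, 0.002], [0.001, 0.002, -1.0]]
contact_force: [-0.3, 0.3, -0.1]
finger_gap: 0.322
```

```bash
python3 - <<'E'
from h import *
goto(D(0,112,28),99.4)
E
```

```text
pos [0.5757 0.2847 0.0243] yawx 99.2 gap 30.0 F [-0.3  0.3 -0.1] t 8.3
 turn [ 0.1 -0.1 -0.2]  shift(after turn) [ 3.6 -0.  -3.7]
```

No contact with the TCP at z = 24 mm, so the offset is real. Now pinching the fin.

drive_tool([
  [[3,0,-2],[0,0,0],30],
  [[0,0,0],[0,0,0],0],
  [[0,0,0],[0,0,0],0],
  [[0,0,0],[0,0,0],0],
  [[0,0,0],[0,0,0],0],
  [[0,0,0],[0,0,0],0],
], force=15)

```text
t: 9.02
position: [0.5738, 0.2877, 0.0266]
tcp_rot: [[-0.16, 0.987, -0.001], [0.987, 0.16, 0.001], [0.001, -0.0, -1.0]]
contact_force: [-2.4, 0.2, 1.7]
finger_gap: 0.126
```

drive_tool([
  [[3,0,-4],[0,0,0],0],
  [[3.7,0,-3.5],[0,0,0],0],
  [[4,0,-2.8],[0,0,0],0],
  [[4.4,0,-2.1],[0,0,0],0],
  [[4.4,0,-1.4],[0,0,0],0],
  [[1,0,0],[0,0,0],0],
])

```text
t: 9.78
position: [0.5706, 0.3056, 0.0396]
tcp_rot: [[-0.16, 0.987, -0.002], [0.987, 0.16, -0.005], [-0.005, -0.003, -1.0]]
contact_force: [0.3, -5.9, -1.4]
finger_gap: 0.126
```

```bash
python3 - <<'E'
from h import *
goto(D(0,112,28),99.4)
E
```

```text
pos [0.5706 0.3056 0.0396] yawx 99.2 gap 11.7 F [ 0.3 -5.9 -1.4] t 9.8
 turn [-0.2  0.3 -0.2]  shift(after turn) [-17.9   1.6  11.6]
```

drive_tool([
  [[0,0,0],[0,0,0],35],
  [[0,0,0],[0,0,0],35],
  [[0,0,0],[0,0,0],35],
  [[0,0,-25],[0,0,0],35],
  [[0,0,-30],[0,0,0],35],
  [[30,0,0],[0,0,0],35],
  [[25,0,0],[0,0,0],35],
  [[0,0,0],[0,0,0],35],
])

```text
t: 10.78
position: [0.5637, 0.3658, 0.0999]
tcp_rot: [[-0.158, 0.987, 0.004], [0.987, 0.158, 0.004], [0.004, 0.005, -1.0]]
contact_force: [-0.0, 0.0, -0.6]
finger_gap: 0.378
```

```bash
python3 - <<'E'
from h import *
goto(D(0,182,20),99.4)
im,c=cam("side")
im2,c2=cam("wrist")
a=cv2.resize(im[120:200,220:300],None,fx=6,fy=6,interpolation=cv2.INTER_CUBIC)
b=cv2.resize(im2[140:300,255:375],None,fx=2.7,fy=3)
save("w6",np.hstack([a,b])); print(px(c2,D(0,182,67)))
E
```

```text
pos [0.5637 0.3658 0.0999] yawx 99.1 gap 35.1 F [-0.   0.  -0.6] t 10.8
 turn [ 0.3 -0.2 -0.3]  shift(after turn) [-8.4 -1.4 79.9]
[311.16708658 219.01239264]
```

View pics/w6.png

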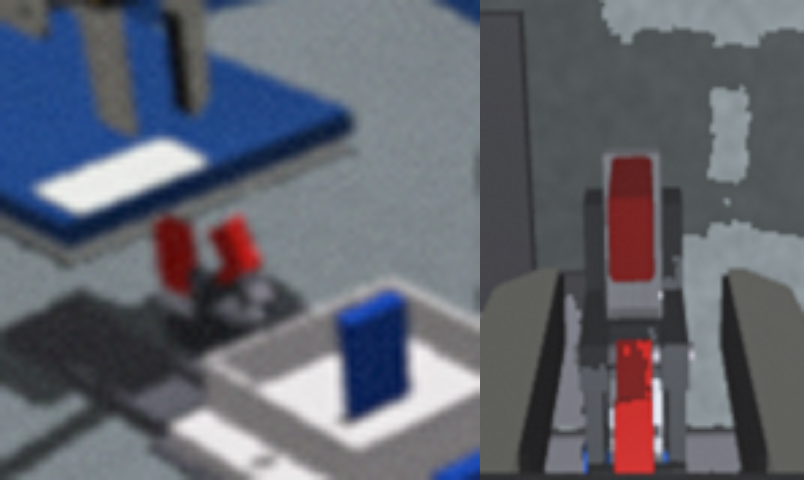

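The pawl is raised clearly, with its fin tilted towards +y. Now to the bar's grip.

drive_tool([
  [[-8,-1,20],[0.3,0,-0.3],35],
  [[0,0,20],[0,0,0],35],
  [[0,0,20],[0,0,0],35],
  [[0,0,15],[0,0,0],35],
  [[0,0,0],[0,0,0],35],
])

```text
t: 11.5
position: [0.5655, 0.3506, 0.0223]
tcp_rot: [[-0.158, 0.987, -0.002], [0.987, 0.158, 0.001], [0.001, -0.002, -1.0]]
contact_force: [-0.2, -0.5, -0.5]
finger_gap: 0.377
```

```bash
python3 - <<'E'
from h import *
goto(D(0,182,20),99.4)
E
```

```text
pos [0.5655 0.3506 0.0223] yawx 99.1 gap 35.1 F [-0.2 -0.5 -0.5] t 11.5
 turn [-0.1 -0.1 -0.3]  shift(after turn) [ 6.9 -0.8  2.3]
```

drive_tool([
  [[6,-1,1],[0,0,0],35],
  [[0,0,0],[0,0,0],0],
  [[0,0,0],[0,0,0],0],
  [[0,0,0],[0,0,0],0],
  [[0,0,0],[0,0,0],0],
  [[0,0,0],[0,0,0],0],
], force=30)

```text
t: 12.25
position: [0.5645, 0.3574, 0.0235]
tcp_rot: [[-0.158, 0.987, 0.001], [0.987, 0.158, 0.002], [0.002, 0.001, -1.0]]
contact_force: [0.1, -0.4, -0.2]
finger_gap: 0.152
```

drive_tool([
  [[5,0,0],[0,0,0],0],
  [[8,0,0],[0,0,0],0],
  [[8,0,0],[0,0,0],0],
  [[8,0,0],[0,0,0],0],
])

```text
t: 12.75
position: [0.5599, 0.3876, 0.0234]
tcp_rot: [[-0.158, 0.988, 0.001], [0.988, 0.158, 0.002], [0.002, 0.001, -1.0]]
contact_force: [0.0, 0.1, -0.8]
finger_gap: 0.151
```

drive_tool([
  [[9,0,0],[0,0,0],0],
  [[9,0,0],[0,0,0],0],
  [[9,0,0],[0,0,0],0],
  [[9,0,0],[0,0,0],0],
  [[9,0,0],[0,0,0],0],
  [[9,0,0],[0,0,0],0],
  [[6,0,0],[0,0,0],0],
  [[0,0,0],[0,0,0],0],
])

```text
t: 13.75
position: [0.5492, 0.4525, 0.0234]
tcp_rot: [[-0.159, 0.987, 0.001], [0.987, 0.159, 0.002], [0.002, 0.001, -1.0]]
contact_force: [0.6, 1.1, -1.1]
finger_gap: 0.15
```

```bash
python3 - <<'E'
from h import *
goto(D(0,270,23.5),99.4)
E
```

```text
pos [0.5492 0.4525 0.0234] yawx 99.2 gap 13.9 F [ 0.6  1.1 -1.1] t 13.8
 turn [ 0.1 -0.1 -0.2]  shift(after turn) [-8.3 -1.3 -0.1]
```

drive_tool([
  [[0,0,-15],[0,0,0],0],
  [[0,0,-20],[0,0,0],0],
  [[0,0,-5],[0,0,0],0],
  [[0,-16,0],[0,0,0],0],
  [[0,-20,0],[0,0,0],0],
  [[0,-20,0],[0,0,0],0],
  [[-8,-8,0],[0,0,0],0],
  [[-20,0,0],[0,0,0],0],
  [[-20,0,0],[0,0,0],0],
  [[-18,0,0],[0,0,0],0],
  [[0,0,0],[0,0,0],0],
])

```text
t: 15.12
position: [0.4995, 0.3688, 0.0674]
tcp_rot: [[-0.154, 0.988, 0.005], [0.988, 0.154, 0.003], [0.002, 0.005, -1.0]]
contact_force: [0.5, 0.3, -2.0]
finger_gap: 0.147
```

```bash
python3 - <<'E'
from h import *
goto(D(-63,209,10.5),99.4)
im,c=cam("wrist"); save("w7",im[20:340,200:430])
E
```

```text
pos [0.4995 0.3688 0.0674] yawx 98.9 gap 13.7 F [ 0.5  0.3 -2. ] t 15.1
 turn [ 0.3 -0.1 -0.5]  shift(after turn) [ 5.1 -1.6 56.9]
```

View pics/w7.png

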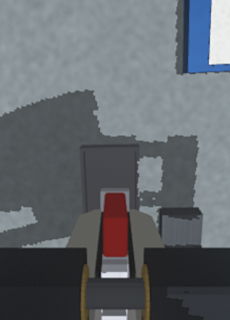

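The bar is held at crop (115,220), over the trough (walls at columns 82 and 140). Lowering it.

drive_tool([
  [[5,-2,20],[0.3,0,-0.4],0],
  [[0,0,20],[0,0,0],0],
  [[0,0,8],[0,0,0],0],
  [[0,0,4],[0,0,0],0],
  [[0,0,3],[0,0,0],0],
  [[0,0,0],[0,0,0],0],
])

```text
t: 15.92
position: [0.4959, 0.3774, 0.01]
tcp_rot: [[-0.165, 0.986, -0.001], [0.986, 0.165, 0.003], [0.003, -0.0, -1.0]]
contact_force: [0.1, 0.5, -1.3]
finger_gap: 0.15
```

```bash
python3 - <<'E'
from h import *
goto(D(-63,209,10.5),99.4)
E
```

```text
pos [0.4959 0.3774 0.01  ] yawx 99.5 gap 14.0 F [ 0.1  0.5 -1.3] t 15.9
 turn [-0.  -0.2  0.1]  shift(after turn) [-3.9  0.5 -0.5]
```

drive_tool([
  [[0,0,1.5],[0,0,0],0],
  [[0,0,0],[0,0,0],35],
  [[0,0,0],[0,0,0],35],
  [[0,0,0],[0,0,0],35],
  [[0,0,-15],[0,0,0],35],
  [[0,0,-30],[0,0,0],35],
  [[0,0,-50],[0,0,0],35],
  [[0,0,-50],[0,0,0],60],
  [[-53,15,0],[0,0,0],60],
  [[-53,15,0],[0,0,0],60],
  [[-53,15,0],[0,0,0],60],
  [[-53,15,0],[0,0,0],60],
])

```text
t: 17.42
position: [0.5938, 0.1781, 0.1678]
tcp_rot: [[-0.173, 0.985, 0.011], [0.985, 0.173, 0.008], [0.005, 0.012, -1.0]]
contact_force: [1.1, 0.7, 0.5]
finger_gap: 0.646
```

drive_tool([
  [[0,0,0],[0,0,10],60],
  [[0,0,0],[0,0,10],60],
  [[0,0,0],[0,0,10],60],
  [[0,0,0],[0,0,10],60],
  [[0,0,0],[0,0,10],60],
  [[0,0,0],[0,0,10],60],
  [[0,0,0],[0,0,10],60],
  [[0,0,0],[0,0,10],60],
  [[0,0,0],[0,0,8],60],
  [[0,0,0],[0,0,0],60],
])

```text
t: 18.68
position: [0.5977, 0.1718, 0.1797]
tcp_rot: [[0.988, 0.151, 0.023], [0.151, -0.989, 0.008], [0.024, -0.004, -1.0]]
contact_force: [-0.2, 0.1, 0.2]
finger_gap: 0.645
```

```bash
python3 - <<'E'
from h import *
goto(D(0,0,45),9.4)
im,c=cam("wrist")
for p in ((0,0,82),(-77,0,20),(77,0,20),(0,182,67),(-63,213,53)): print(p,px(c,D(*p)))
hsv=cv2.cvtColor(np.ascontiguousarray(im),cv2.COLOR_RGB2HSV)
for nm,m in(("blue",cv2.inRange(hsv,(105,120,50),(125,255,255))),("red",cv2.inRange(hsv,(0,130,50),(10,255,255))|cv2.inRange(hsv,(170,130,50),(180,255,255)))):
    n,l,st,ce=cv2.connectedComponentsWithStats(m)
    for i in range(1,n):
        if st[i,4]>30: print(nm,st[i].tolist(),ce[i].round(1))
save("w8",im)
E
```

```text
pos [0.5977 0.1718 0.1797] yawx 8.7 gap 60.0 F [-0.2  0.1  0.2] t 18.7
 turn [-0.2 -1.4 -0.7]  shift(after turn) [ -3.3  -6.6 134.7]
(0, 0, 82) [308.22955069 195.71416258]
(-77, 0, 20) [310.52088669 240.79394786]
(77, 0, 20) [308.31663322 115.9277548 ]
(0, 182, 67) [136.80174059 193.82577834]
(-63, 213, 53) [126.41674884 243.30831594]
blue [0, 0, 75, 194, 5928] [28.5 95.6]
blue [185, 0, 64, 37, 637] [218.4  15.4]
blue [369, 164, 7, 32, 186] [372.  179.5]
blue [244, 166, 8, 32, 163] [247.5 181.1]
blue [303, 168, 13, 46, 496] [309.1 192.6]
red [247, 0, 20, 31, 275] [257.6  12.9]
red [173, 184, 39, 21, 585] [191.8 193.9]
red [118, 225, 38, 22, 575] [136.4 235.9]
```

View pics/w8.png

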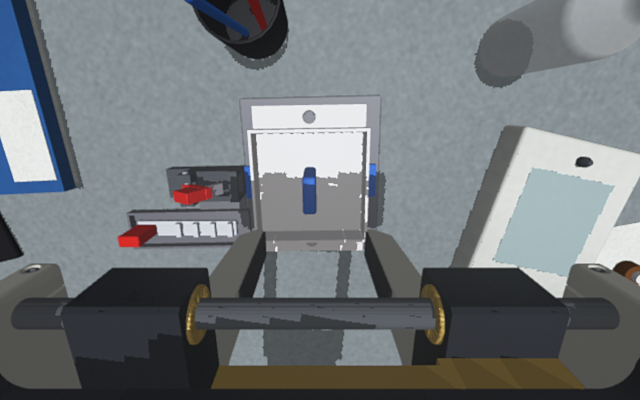

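The bar lies flat in the trough, grip at (137,236). The pawl is still up and the handle at (309,193) is at the predicted spot. Descending on the handle.

drive_tool([
  [[-3,-6,30],[0,-1.4,-0.7],50],
  [[0,0,40],[0,0,0],50],
  [[0,0,40],[0,0,0],50],
  [[0,0,0],[0,0,0],50],
])

```text
t: 19.23
position: [0.5925, 0.1787, 0.0634]
tcp_rot: [[0.985, 0.174, -0.006], [0.174, -0.985, 0.003], [-0.005, -0.004, -1.0]]
contact_force: [-0.7, 0.4, -0.4]
finger_gap: 0.54
```

```bash
python3 - <<'E'
from h import *
goto(D(0,0,25),9.4)
E
```

```text
pos [0.5925 0.1787 0.0634] yawx 10.0 gap 50.3 F [-0.7  0.4 -0.4] t 19.2
 turn [-0.2  0.3  0.6]  shift(after turn) [ 0.7  1.1 38.4]
```

drive_tool([
  [[1,1,20],[-0.2,0.3,0.6],50],
  [[0,0,15],[0,0,0],50],
  [[0,0,0],[0,0,0],50],
  [[0,0,0],[0,0,0],50],
])

```text
t: 19.73
position: [0.5958, 0.1789, 0.0301]
tcp_rot: [[0.986, 0.168, 0.003], [0.168, -0.986, 0.001], [0.003, -0.001, -1.0]]
contact_force: [0.5, -0.7, -0.8]
finger_gap: 0.534
```

```bash
python3 - <<'E'
from h import *
goto(D(0,0,25),9.4)
E
```

```text
pos [0.5958 0.1789 0.0301] yawx 9.7 gap 49.7 F [ 0.5 -0.7 -0.8] t 19.7
 turn [-0.  -0.2  0.3]  shift(after turn) [-2.6  0.7  5.1]
```

drive_tool([
  [[-2.6,0.7,4],[0,0,0.3],50],
  [[0,0,0],[0,0,0],0],
  [[0,0,0],[0,0,0],0],
  [[0,0,0],[0,0,0],0],
  [[0,0,0],[0,0,0],0],
  [[0,0,0],[0,0,0],0],
  [[0,0,0],[0,0,0],0],
], force=45)

```text
t: 20.6
position: [0.5947, 0.1778, 0.0283]
tcp_rot: [[0.987, 0.163, 0.007], [0.163, -0.987, 0.002], [0.007, -0.001, -1.0]]
contact_force: [0.3, -0.4, -0.3]
finger_gap: 0.149
```

```bash
python3 - <<'E'
from h import *
goto(D(0,0,25),9.4); print(get_state()["tcp_rot"].round(4))
E
```

```text
pos [0.5947 0.1778 0.0283] yawx 9.4 gap 13.9 F [ 0.3 -0.4 -0.3] t 20.6
 turn [-0.  -0.4 -0. ]  shift(after turn) [-1.3 -0.1  3.3]
[[ 9.866e-01  1.628e-01  6.900e-03]
 [ 1.628e-01 -9.867e-01  1.800e-03]
 [ 7.100e-03 -6.000e-04 -1.000e+00]]
```

drive_tool([
  [[0,0,-4],[0,0,0],0],
  [[0,0,-8],[0,0,0],0],
  [[0,0,-10],[0,0,0],0],
  [[0,0,-20],[0,0,0],0],
  [[0,0,-30],[0,0,0],0],
  [[0,0,-40],[0,0,0],0],
  [[0,0,-20],[0,0,0],0],
  [[0,0,0],[0,0,0],0],
])

```text
t: 21.6
position: [0.5916, 0.1773, 0.1646]
tcp_rot: [[0.987, 0.163, 0.001], [0.163, -0.987, 0.001], [0.002, -0.001, -1.0]]
contact_force: [0.2, 0.4, -4.9]
finger_gap: 0.151
```

```bash
python3 - <<'E'
from h import *
goto((.50,.08,.17),9.4); s=get_state(); print(s["moment"].round(3))
E
```

```text
pos [0.5916 0.1773 0.1646] yawx 9.4 gap 14.0 F [ 0.2  0.4 -4.9] t 21.6
 turn [-0.1 -0.1 -0. ]  shift(after turn) [-106.3   81.1   -5.4]
[-0.01  -0.05  -0.034]
```

Caddy lifted, with a load of about 4.9 N. Moving aside to view the base past it, turning to the base's yaw on the way.

drive_tool([
  [[-15,10,0],[0,0,0],0],
  [[-25,20,0],[0,0,0],0],
  [[-25,20,0],[0,0,0],0],
  [[-25,20,0],[0,0,0],0],
  [[-12,9,0],[0,0,0],0],
  [[0,0,0],[0,0,4.5],0],
  [[0,0,0],[0,0,4.5],0],
  [[0,0,0],[0,0,4.5],0],
  [[0,0,0],[0,0,0],0],
  [[0,0,0],[0,0,0],0],
])

```text
t: 22.85
position: [0.4969, 0.0811, 0.157]
tcp_rot: [[0.997, -0.077, -0.009], [-0.077, -0.997, 0.003], [-0.009, -0.002, -1.0]]
contact_force: [-0.1, -1.1, -5.5]
finger_gap: 0.146
```

```bash
python3 - <<'E'
from h import *
goto((.59,-.11,.16),-4.1)
im,c=cam("wrist")
for p in ((.6618,-.1177,.053),(.5094,-.1068,.053)): print(px(c,p))
save("w9",im[:,120:])
E
```

```text
pos [0.4969 0.0811 0.157 ] yawx -4.4 gap 13.6 F [-0.1 -1.1 -5.5] t 22.9
 turn [-0.1  0.5 -0.3]  shift(after turn) [106.5 184.   -3. ]
[535.18655423 -17.45585609]
[502.43243201 161.69094683]
```

View pics/w9.png

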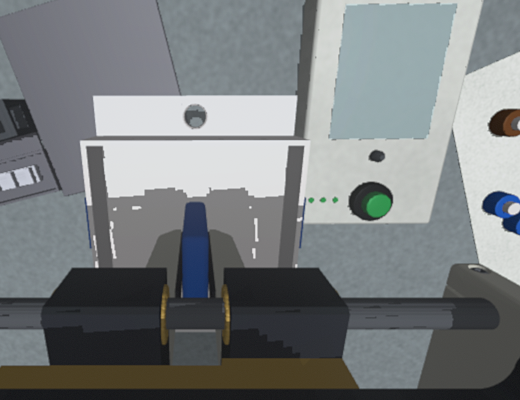

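Only the near peg (497,156 in the full image) is in view, 5 px from the top camera's prediction. I'll move 65 mm forward to see both pegs and measure by mask.

drive_tool([
  [[20,0,0],[0,0.5,-0.3],0],
  [[25,0,0],[0,0,0],0],
  [[20,0,0],[0,0,0],0],
  [[0,0,0],[0,0,0],0],
  [[0,0,0],[0,0,0],0],
])

```text
t: 23.52
position: [0.5675, 0.0761, 0.1562]
tcp_rot: [[0.998, -0.069, 0.003], [-0.069, -0.998, 0.002], [0.003, -0.002, -1.0]]
contact_force: [0.1, 0.7, -5.2]
finger_gap: 0.149
```

```bash
python3 - <<'E'
from h import *
goto((.59,-.11,.16),-4.1)
im,c=cam("wrist"); P=[]
g=cv2.cvtColor(np.ascontiguousarray(im),cv2.COLOR_RGB2GRAY)
hsv=cv2.cvtColor(np.ascontiguousarray(im),cv2.COLOR_RGB2HSV)
for p in ((.667,-.115,.047),(.515,-.104,.047)):
    u,v=px(c,p).astype(int); y0,x0=max(v-20,0),u-20
    m=cv2.inRange(g[y0:v+21,x0:u+21],0,80); n,l,st,ce=cv2.connectedComponentsWithStats(m)
    i=1+np.argmax(st[1:,4]); q=ce[i]+[x0,y0]; w=onz(c,*q,.047); P.append(w); print("pred",u,v,"got",q.round(1),st[i].tolist(),w.round(4))
m=cv2.inRange(hsv,(45,100,40),(85,255,255)); n,l,st,ce=cv2.connectedComponentsWithStats(m); i=1+np.argmax(st[1:,4]); print("button",st[i].tolist(),onz(c,*ce[i],.05).round(4))
d=P[0]-P[1]; print("len",np.linalg.norm(d),"yaw",np.degrees(np.arctan2(d[1],d[0])),"mid",(P[0]+P[1])/2)
save("w10",cv2.resize(im[0:300,380:600],None,fx=2,fy=2))
E
```

```text
pos [0.5675 0.0761 0.1562] yawx -3.9 gap 13.9 F [ 0.1  0.7 -5.2] t 23.5
 turn [-0.1 -0.2  0.2]  shift(after turn) [ 35.7 184.   -3.8]
pred 512 71 got [512.2  71.2] [13, 14, 16, 13, 161] [ 0.667  -0.1149  0.047 ]
pred 485 223 got [485.1 223. ] [14, 15, 13, 11, 108] [ 0.5156 -0.104   0.047 ]
button [473, 257, 26, 24, 452] [ 0.462  -0.1074  0.05  ]
len 0.1518034197402806 yaw -4.116203130530559 mid [ 0.59129013 -0.10943871  0.047     ]
```

drive_tool([
  [[4,20,0],[0,0,0],0],
  [[6,28,0],[0,0,0],0],
  [[6,28,0],[0,0,0],0],
  [[6,28,5],[0,0,0],0],
  [[6,28,5],[0,0,0],0],
  [[5,28,5],[0,0,0],0],
  [[4,22,5],[0,0,0],0],
  [[0,0,10],[0,0,0],0],
  [[0,0,0],[0,0,0],0],
  [[0,0,0],[0,0,0],0],
])

```text
t: 24.82
position: [0.5896, -0.1193, 0.1263]
tcp_rot: [[0.998, -0.068, 0.004], [-0.068, -0.998, -0.0], [0.004, -0.0, -1.0]]
contact_force: [-0.0, 0.6, -5.1]
finger_gap: 0.15
```

```bash
python3 - <<'E'
from h import *
goto((.5926,-.1095,.085),-4.1)
E
```

```text
pos [ 0.5896 -0.1193  0.1263] yawx -3.9 gap 14.0 F [-0.   0.6 -5.1] t 24.8
 turn [-0.  -0.2  0.2]  shift(after turn) [  2.3 -10.   41.3]
```

drive_tool([
  [[2.3,-10,15],[0,-0.2,0.2],0],
  [[0,0,15],[0,0,0],0],
  [[0,0,8],[0,0,0],0],
  [[0,0,0],[0,0,0],0],
  [[0,0,0],[0,0,0],0],
])

```text
t: 25.45
position: [0.5927, -0.1061, 0.0852]
tcp_rot: [[0.998, -0.068, -0.0], [-0.068, -0.998, 0.001], [-0.001, -0.001, -1.0]]
contact_force: [0.4, 0.5, -5.5]
finger_gap: 0.15
```

```bash
python3 - <<'E'
from h import *
goto((.5926,-.1095,.085),-4.1); s=get_state()
im,c=cam("wrist")
a=np.radians(-4.1); 
p=s["position"]; zb=p[2]-.0223
for z,n in((zb+.014,"holetop"),(zb,"holebot")):
    q=p+np.r_[np.cos(a)*(.077-.0013),np.sin(a)*(.077-.0013),0]; q[2]=z; print(n,px(c,q))
pegw=[.5913+.077*np.cos(a),-.1094+.077*np.sin(a)]
print("peg tip pred",px(c,[*pegw,.053]),"peg base",px(c,[*pegw,.04]))
u,v=px(c,q).astype(int); save("w11",cv2.resize(im[max(v-40,0):v+40,u-50:u+50],None,fx=8,fy=8-.5,interpolation=cv2.INTER_CUBIC)); print("crop origin",u-50,max(v-40,0))
E
```

```text
pos [ 0.5927 -0.1061  0.0852] yawx -3.9 gap 13.9 F [ 0.4  0.5 -5.5] t 25.4
 turn [-0.   0.   0.2]  shift(after turn) [0.2 3.4 0.2]
holetop [315.18368331 115.19226324]
holebot [315.15974774 114.48469561]
peg tip pred [319.89907253 113.79821479] peg base [319.62153021 113.28049066]
crop origin 265 74
```

View pics/w11.png

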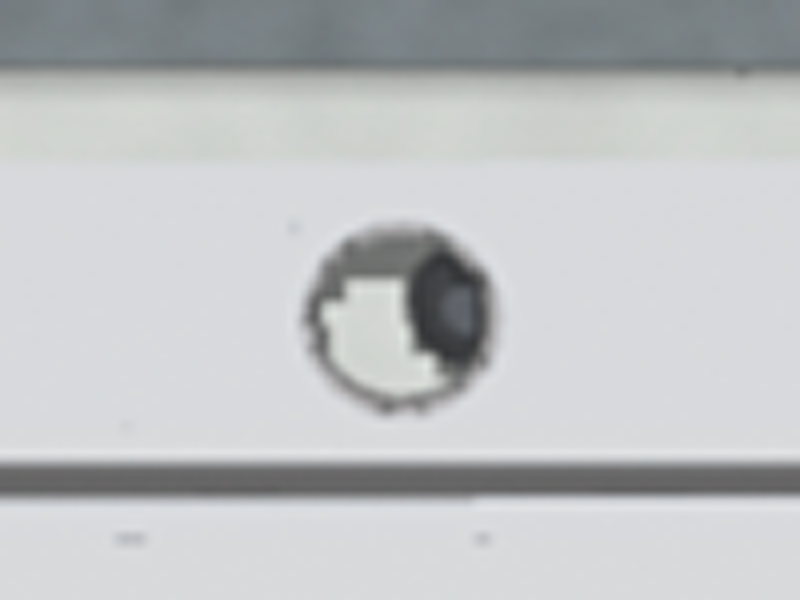

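The peg tip shows through the front hole at (322,115), with the hole's centre at (315,116). That puts the caddy about 5 mm off, correctable along tool +y.

drive_tool([
  [[0,5.2,0],[0,0,0.2],0],
  [[0,0,0],[0,0,0],0],
  [[0,0,0],[0,0,0],0],
])

```text
t: 25.88
position: [0.5929, -0.1125, 0.0864]
tcp_rot: [[0.997, -0.072, 0.002], [-0.072, -0.997, -0.0], [0.002, -0.0, -1.0]]
contact_force: [-0.7, 0.7, -5.1]
finger_gap: 0.145
```

```bash
cat > peg.py <<'E'
from h import *
goto((.5926,-.1113,.0623),-4.1)
im,c=cam("wrist"); g=cv2.cvtColor(np.ascontiguousarray(im),cv2.COLOR_RGB2GRAY)
r=g[90:145,285:350]; m=cv2.inRange(r,0,75)
n,l,st,ce=cv2.connectedComponentsWithStats(m)
print([(st[i].tolist(),(ce[i]+[285,90]).round(1).tolist()) for i in range(1,n) if st[i,4]>15])
save("peglast",cv2.resize(im[74:154,265:365],None,fx=5,fy=5))
E
python3 peg.py
```

```text
pos [ 0.5929 -0.1125  0.0864] yawx -4.2 gap 13.4 F [-0.7  0.7 -5.1] t 25.9
 turn [-0.  -0.1 -0.1]  shift(after turn) [-0.4 -1.2 24.1]
[([22, 18, 15, 15, 130], [313.9, 114.9])]
```

drive_tool([
  [[0,-0.8,3],[0,0,0],0],
  [[0,0,4],[0,0,0],0],
  [[0,0,4],[0,0,0],0],
  [[0,0,0],[0,0,0],0],
])

```text
t: 26.42
position: [0.5928, -0.1114, 0.0744]
tcp_rot: [[0.997, -0.072, 0.001], [-0.072, -0.997, 0.0], [0.001, -0.0, -1.0]]
contact_force: [0.0, 0.3, -5.4]
finger_gap: 0.146
```

```bash
python3 peg.py
```

```text
pos [ 0.5928 -0.1114  0.0744] yawx -4.1 gap 13.6 F [ 0.   0.3 -5.4] t 26.4
 turn [-0.  -0.1 -0. ]  shift(after turn) [-0.2 -0.1 12.1]
[([23, 18, 16, 16, 148], [315.5, 115.4])]
```

Aligned: the peg is at (315.5,115.4) inside the hole. Lowering gently.

drive_tool([
  [[0,0,3],[0,0,0],0],
  [[0,0,3],[0,0,0],0],
  [[0,0,0],[0,0,0],0],
])

```text
t: 26.85
position: [0.5931, -0.1115, 0.0683]
tcp_rot: [[0.997, -0.072, 0.002], [-0.072, -0.997, -0.0], [0.002, -0.0, -1.0]]
contact_force: [0.3, 0.3, -5.2]
finger_gap: 0.147
```

drive_tool([
  [[0,0,2],[0,0,0],0],
  [[0,0,2],[0,0,0],0],
  [[0,0,0],[0,0,0],0],
])

```text
t: 27.22
position: [0.5932, -0.1116, 0.0641]
tcp_rot: [[0.997, -0.072, 0.002], [-0.072, -0.997, -0.0], [0.002, 0.0, -1.0]]
contact_force: [0.4, 0.3, -5.6]
finger_gap: 0.15
```

drive_tool([
  [[0,0,1],[0,0,0],0],
  [[0,0,1],[0,0,0],0],
  [[0,0,0],[0,0,0],0],
])

```text
t: 27.6
position: [0.5934, -0.1117, 0.0626]
tcp_rot: [[0.997, -0.072, 0.003], [-0.072, -0.997, -0.0], [0.003, 0.0, -1.0]]
contact_force: [0.3, 0.0, -5.2]
finger_gap: 0.151
```

drive_tool([
  [[0,0,1],[0,0,0],0],
  [[0,0,1],[0,0,0],0],
  [[0,0,0],[0,0,0],0],
])

```text
t: 27.98
position: [0.5937, -0.1118, 0.0625]
tcp_rot: [[0.997, -0.072, 0.004], [-0.072, -0.997, -0.001], [0.004, 0.001, -1.0]]
contact_force: [-0.2, 0.5, -4.1]
finger_gap: 0.151
```

It stopped at 62.5 mm, where seating was expected at 62.3, and the load is coming off. A little more, then release and back out.

drive_tool([
  [[0,0,1.5],[0,-0.2,0],0],
  [[0,0,1.5],[0,0,0],0],
  [[0,0,0],[0,0,0],20],
  [[0,0,0],[0,0,0],40],
  [[0,0,0],[0,0,0],50],
  [[0,0,0],[0,0,0],50],
])

```text
t: 28.72
position: [0.5955, -0.1125, 0.0628]
tcp_rot: [[0.997, -0.072, 0.005], [-0.072, -0.997, -0.003], [0.005, 0.002, -1.0]]
contact_force: [-0.3, -0.4, -0.7]
finger_gap: 0.486
```

drive_tool([
  [[0,0,-15],[0,0,0],50],
  [[0,0,-35],[0,0,0],50],
  [[0,0,-50],[0,0,0],50],
  [[0,0,-50],[0,0,0],50],
  [[-20,0,-20],[0,0,0],50],
  [[0,0,0],[0,0,0],50],
  [[0,0,0],[0,0,0],50],
])

```text
t: 29.6
position: [0.5751, -0.1108, 0.2425]
tcp_rot: [[0.997, -0.072, 0.008], [-0.072, -0.997, -0.004], [0.008, 0.003, -1.0]]
contact_force: [0.1, -0.8, 0.4]
finger_gap: 0.538
```

```bash
python3 - <<'E'
from h import *
goto((.5934,-.1117,.2),-4.1)
im,c=cam("wrist"); a=np.radians(-4.1); S=np.array([.5923,-.1117]);e=np.array([np.cos(a),np.sin(a)]); n=np.array([-e[1],e[0]])
for t in(-1,1):
    print("plate top hole",px(c,[*(S+t*.077*e),.054]))
print("handle",px(c,[*S,.116]),"lug",px(c,[*(S+.073*n),.05]),px(c,[*(S-.073*n),.05]))
save("w12",np.hstack([cv2.resize(im[60:280,200:430],None,fx=2,fy=2)]))
imt,ct=cam("top"); print("top hole dx")
save("w12t",imt)
hsv=cv2.cvtColor(np.ascontiguousarray(im),cv2.COLOR_RGB2HSV)
m=cv2.inRange(hsv,(105,120,50),(125,255,255)); k,l,st,ce=cv2.connectedComponentsWithStats(m)
print([(st[i].tolist(),ce[i].round(1).tolist()) for i in range(1,k) if st[i,4]>40])
E
```

```text
pos [ 0.5751 -0.1108  0.2425] yawx -4.1 gap 50.0 F [ 0.1 -0.8  0.4] t 29.6
 turn [ 0.2 -0.5 -0. ]  shift(after turn) [18.3 -0.4 42.5]
plate top hole [313.99811922 215.66038885]
plate top hole [313.82277354  95.55046052]
handle [313.99267177 168.54189616] lug [257.3045591  158.56115265] [370.43039733 158.41732216]
top hole dx
[([252, 143, 7, 31, 178], [255.3, 157.7]), ([370, 143, 7, 30, 156], [372.5, 157.5]), ([309, 146, 12, 40, 406], [314.1, 166.9]), ([634, 156, 6, 10, 41], [637.1, 159.8]), ([421, 237, 19, 19, 172], [429.4, 245.6]), ([440, 250, 19, 18, 153], [447.9, 258.1])]
```

View pics/w12.png

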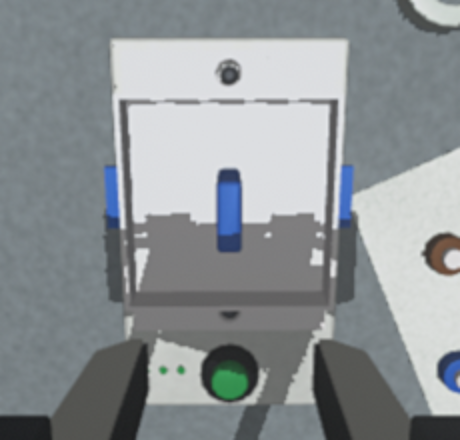

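The caddy sits squarely on the base, with the peg filling the front hole at (228,73) and the handle and lugs within 2 px of prediction. One blue cap seems to have moved, so I'll re-measure the fittings from above the paper.

drive_tool([
  [[-15,43,0],[0,-0.5,0],70],
  [[-16,43,0],[0,0,0],70],
  [[-16,43,0],[0,0,0],70],
  [[-16,43,0],[0,0,0],70],
  [[-16,43,0],[0,0,0],70],
  [[-16,43,0],[0,0,0],70],
  [[0,0,0],[0,0,0],70],
  [[0,0,0],[0,0,0],70],
])

```text
t: 30.7
position: [0.4583, -0.3661, 0.2294]
tcp_rot: [[0.997, -0.069, -0.016], [-0.069, -0.998, 0.011], [-0.017, -0.01, -1.0]]
contact_force: [-0.3, -0.8, 0.8]
finger_gap: 0.751
```

```bash
cat > fit.py <<'E'
from h import *
def scan(show=None,roi=None):
    im,c=cam("wrist"); s=get_state()
    goto((.4,-.4,.1),-4.1)
    hsv=cv2.cvtColor(np.ascontiguousarray(im),cv2.COLOR_RGB2HSV)
    M={"blue":cv2.inRange(hsv,(100,110,50),(125,255,255)),"pink":cv2.inRange(hsv,(160,60,80),(180,255,255)),"brown/orange":cv2.inRange(hsv,(3,80,30),(25,255,255)),
       "grey":cv2.inRange(hsv,(0,0,40),(180,70,140))}
    for k,m in M.items():
        if k=="grey": m=cv2.morphologyEx(m,cv2.MORPH_CLOSE,np.ones((3,3)))
        cs,_=cv2.findContours(m,cv2.RETR_EXTERNAL,cv2.CHAIN_APPROX_NONE)
        for q in cs:
            h=cv2.convexHull(q); r=cv2.minAreaRect(q); a=cv2.contourArea(h)
            if a<80 or a>4000 or max(r[1])>70: continue
            z=.014 if k=="grey" else .012
            w=onz(c,*r[0],z)
            if not(.33<w[0]<.66 and -.55<w[1]<-.20): continue
            b=np.array([onz(c,*u,z) for u in cv2.boxPoints(r)]); e=b-np.roll(b,1,0); L=np.linalg.norm(e,axis=1); i=np.argmax(L)
            print(k,"px",np.round(r[0]),"w",w[:2].round(4),"size mm",(L[:2]*1000).round(),"long-axis yaw",round(np.degrees(np.arctan2(e[i,1],e[i,0]))%180,1))
    return im
if __name__=="__main__":
    im=scan(); save("scan",im)
E
python3 fit.py
```

```text
pos [ 0.4583 -0.3659  0.2293] yawx -3.9 gap 69.6 F [-0.4 -0.  -0.4] t 30.8
 turn [-0.6  1.   0.2]  shift(after turn) [-55.7  38.1 129.3]
blue px [280. 199.] w [ 0.4108 -0.3107] size mm [30. 26.] long-axis yaw 173.5
blue px [257. 183.] w [ 0.4371 -0.2807] size mm [27. 30.] long-axis yaw 148.1
pink px [332. 158.] w [ 0.4658 -0.3882] size mm [29. 27.] long-axis yaw 176.4
brown/orange px [238. 114.] w [ 0.5325 -0.2686] size mm [27. 27.] long-axis yaw 86.1
grey px [255. 185.] w [ 0.4338 -0.2785] size mm [15. 17.] long-axis yaw 122.9
grey px [245. 115.] w [ 0.5302 -0.2773] size mm [16. 29.] long-axis yaw 161.8
grey px [365. 104.] w [ 0.533  -0.4343] size mm [38. 27.] long-axis yaw 25.3
grey px [288.  86.] w [ 0.5623 -0.3371] size mm [37. 25.] long-axis yaw 173.9
```

Found in the wrist view:
- **Buckles:** (0.533,−0.434), yaw 25°, and (0.562,−0.337), yaw 174°.
- **Valves:** (0.411,−0.311) and (0.437,−0.281); the second was knocked aside.
- **Decoys:** pink (0.466,−0.388) and brown (0.533,−0.269).

Starting with the buckle at yaw 174°.

drive_tool([
  [[0,0,0],[-0.6,1,2.2],60],
  [[34,-13,20],[0,0,0],60],
  [[36,-13,40],[0,0,0],60],
  [[36,-13,40],[0,0,0],60],
  [[0,0,20],[0,0,0],60],
  [[0,0,0],[0,0,0],60],
  [[0,0,0],[0,0,0],60],
])

```text
t: 31.62
position: [0.5759, -0.3312, 0.1096]
tcp_rot: [[0.994, -0.108, 0.008], [-0.108, -0.994, -0.006], [0.009, 0.005, -1.0]]
contact_force: [-0.2, -0.1, 0.2]
finger_gap: 0.647
```

```bash
python3 - <<'E'
from fit import *
scan()
goto((.5623,-.3371,.02),-6.1)
E
```

```text
pos [ 0.5758 -0.3313  0.1097] yawx -6.2 gap 60.1 F [ 0.8  0.5 -0.7] t 31.7
 turn [ 0.3 -0.5 -2.1]  shift(after turn) [-170.4   81.1    9.7]
pink px [368. 283.] w [ 0.4645 -0.379 ] size mm [35. 11.] long-axis yaw 12.5
brown/orange px [433. 314.] w [ 0.4156 -0.4507] size mm [83. 23.] long-axis yaw 4.9
brown/orange px [263. 234.] w [ 0.5353 -0.2724] size mm [27. 14.] long-axis yaw 36.3
pos [ 0.5758 -0.3313  0.1097] yawx -6.2 gap 60.1 F [ 0.8  0.5 -0.7] t 31.7
 turn [ 0.3 -0.5 -0.1]  shift(after turn) [-12.8   7.2  89.7]
```

drive_tool([
  [[-13,7,20],[0.3,-0.5,0],50],
  [[0,0,30],[0,0,0],50],
  [[0,0,25],[0,0,0],50],
  [[0,0,0],[0,0,0],50],
  [[0,0,0],[0,0,0],50],
])

```text
t: 32.3
position: [0.559, -0.3413, 0.035]
tcp_rot: [[0.994, -0.112, 0.003], [-0.112, -0.994, -0.004], [0.003, 0.004, -1.0]]
contact_force: [0.3, -0.2, -0.3]
finger_gap: 0.541
```

```bash
python3 - <<'E'
from h import *
goto((.5623,-.3371,-.012),-6.1)
im,c=cam("wrist"); u,v=px(c,(.5623,-.3371,.014)); print(u,v); print("tcp+21",px(c,get_state()["position"]+[0,0,.021]))
E
```

```text
pos [ 0.559  -0.3413  0.035 ] yawx -6.4 gap 50.3 F [ 0.3 -0.2 -0.3] t 32.3
 turn [ 0.2 -0.2 -0.3]  shift(after turn) [ 2.8 -4.6 47. ]
308.66793770127185 214.72225145815727
tcp+21 [314.87834778 242.57787543]
```

drive_tool([
  [[3,-4.5,15],[0.2,-0.2,0],50],
  [[0,0,15],[0,0,0],50],
  [[0,0,5],[0,0,0],50],
  [[0,0,0],[0,0,0],50],
])

```text
t: 32.85
position: [0.5635, -0.3374, -0.0011]
tcp_rot: [[0.994, -0.112, 0.001], [-0.112, -0.994, -0.001], [0.001, 0.001, -1.0]]
contact_force: [0.5, -0.0, 0.0]
finger_gap: 0.539
```

drive_tool([
  [[0,0,3],[0,0,0],50],
  [[0,0,3],[0,0,0],50],
  [[0,0,0],[0,0,0],50],
])

```text
t: 33.22
position: [0.5639, -0.3377, -0.0069]
tcp_rot: [[0.994, -0.112, 0.002], [-0.112, -0.994, -0.002], [0.002, 0.002, -1.0]]
contact_force: [0.3, -0.0, 0.4]
finger_gap: 0.536
```

drive_tool([
  [[-1,0,3],[0,0,0],50],
  [[0,0,2.5],[0,0,0],50],
  [[0,0,0],[0,0,0],50],
])

```text
t: 33.6
position: [0.563, -0.3378, -0.0124]
tcp_rot: [[0.994, -0.112, 0.003], [-0.112, -0.994, -0.003], [0.003, 0.002, -1.0]]
contact_force: [0.2, -0.1, -0.3]
finger_gap: 0.538
```

drive_tool([
  [[0,0,2],[0,0,0],50],
  [[0,0,1.5],[0,0,0],50],
  [[0,0,0],[0,0,0],50],
])

```text
t: 33.98
position: [0.5631, -0.3378, -0.0161]
tcp_rot: [[0.994, -0.112, 0.003], [-0.112, -0.994, -0.003], [0.003, 0.002, -1.0]]
contact_force: [-0.2, 0.5, -1.2]
finger_gap: 0.536
```

drive_tool([
  [[0,0,0],[0,0,0],0],
  [[0,0,0],[0,0,0],0],
  [[0,0,0],[0,0,0],0],
  [[0,0,0],[0,0,0],0],
  [[0,0,0],[0,0,0],0],
  [[0,0,0],[0,0,0],0],
], force=15)

```text
t: 34.72
position: [0.5631, -0.3378, -0.016]
tcp_rot: [[0.994, -0.112, 0.003], [-0.112, -0.994, -0.003], [0.003, 0.002, -1.0]]
contact_force: [0.5, -0.3, 0.4]
finger_gap: 0.278
```

Buckle gripped (25.9 mm). Lifting, turning and carrying it to the caddy.

drive_tool([
  [[0,0,-10],[0,0,0],0],
  [[0,0,-40],[0,0,0],0],
  [[0,0,-55],[0,0,0],0],
  [[0,0,-55],[0,0,0],0],
  [[0,0,-20],[0,0,0],0],
  [[0,0,0],[0,0,-10.3],0],
  [[0,0,0],[0,0,-10.3],0],
  [[0,0,0],[0,0,-10.3],0],
  [[0,0,0],[0,0,-10.3],0],
  [[0,0,0],[0,0,-10.3],0],
  [[0,0,0],[0,0,-10.3],0],
  [[0,0,0],[0,0,-10.3],0],
  [[0,0,0],[0,0,-10.3],0],
  [[0,0,0],[0,0,-10.3],0],
  [[0,0,0],[0,0,0],0],
])

```text
t: 36.6
position: [0.5632, -0.3377, 0.1827]
tcp_rot: [[0.013, 1.0, 0.011], [1.0, -0.013, -0.01], [-0.01, 0.011, -1.0]]
contact_force: [-0.8, -0.1, 0.0]
finger_gap: 0.271
```

```bash
cat >> h.py <<'E'
def C(x,y,z): return D(x,y,z,O=np.r_[.5923,-.1117],yaw=np.radians(-4.1))
E
python3 - <<'E'
from h import *
goto(C(0,-38,42),85.9)
E
```

```text
pos [ 0.5632 -0.3377  0.1827] yawx 89.2 gap 25.2 F [-0.8 -0.1  0. ] t 36.6
 turn [0.7 0.5 3.3]  shift(after turn) [189.5  12.9 140.7]
```

drive_tool([
  [[0,0,0],[0.7,0.5,3.3],0],
  [[45,3,0],[0,0,0],0],
  [[48,3,0],[0,0,0],0],
  [[48,3,0],[0,0,0],0],
  [[48,4,0],[0,0,0],0],
  [[0,0,0],[0,0,0],0],
  [[0,0,30],[0,0,0],0],
  [[0,0,0],[0,0,0],0],
])

```text
t: 37.6
position: [0.5934, -0.1475, 0.1557]
tcp_rot: [[0.107, 0.994, 0.004], [0.994, -0.107, -0.004], [-0.004, 0.004, -1.0]]
contact_force: [0.0, -0.1, 0.2]
finger_gap: 0.276
```

```bash
python3 - <<'E'
from h import *
goto(C(0,-38,42),85.9)
E
```

```text
pos [ 0.5934 -0.1475  0.1557] yawx 83.9 gap 25.6 F [ 0.  -0.1  0.2] t 37.6
 turn [ 0.2  0.2 -2. ]  shift(after turn) [ -2.3  -3.7 113.7]
```

drive_tool([
  [[-2.3,-3.7,30],[0,0,-2],0],
  [[0,0,35],[0,0,0],0],
  [[0,0,25],[0,0,0],0],
  [[0,0,12],[0,0,0],0],
  [[0,0,0],[0,0,0],0],
])

```text
t: 38.22
position: [0.5944, -0.157, 0.0593]
tcp_rot: [[0.084, 0.996, 0.014], [0.996, -0.083, -0.01], [-0.008, 0.015, -1.0]]
contact_force: [0.1, 0.3, 0.3]
finger_gap: 0.281
```

```bash
python3 - <<'E'
from h import *
goto(C(0,-38,42),85.9)
E
```

```text
pos [ 0.5944 -0.157   0.0593] yawx 85.2 gap 26.1 F [0.1 0.3 0.3] t 38.2
 turn [ 0.9  0.5 -0.7]  shift(after turn) [ 7.  -5.3 17.3]
```

drive_tool([
  [[7,-5,0],[0.9,0.5,-0.7],0],
  [[0,0,8],[0,0,0],0],
  [[0,0,6],[0,0,0],0],
  [[0,0,0],[0,0,0],0],
])

```text
t: 38.72
position: [0.5913, -0.1508, 0.047]
tcp_rot: [[0.072, 0.997, 0.002], [0.997, -0.072, -0.002], [-0.002, 0.002, -1.0]]
contact_force: [-0.3, -0.0, -0.5]
finger_gap: 0.278
```

```bash
python3 - <<'E'
from h import *
goto(C(0,-38,42),85.9)
E
```

```text
pos [ 0.5913 -0.1508  0.047 ] yawx 85.9 gap 25.8 F [-0.3 -0.  -0.5] t 38.7
 turn [ 0.1  0.1 -0. ]  shift(after turn) [ 1.1 -1.8  5. ]
```

Releasing and rising, then on to the buckle at yaw 25°.

drive_tool([
  [[1,-1.5,5],[0,0,0],0],
  [[0,0,0],[0,0,0],0],
  [[0,0,0],[0,0,0],36],
  [[0,0,0],[0,0,0],36],
  [[0,0,-10],[0,0,0],36],
  [[0,0,-40],[0,0,0],36],
  [[0,0,-50],[0,0,0],60],
  [[-50,0,-20],[0,0,0],60],
  [[-55,-10,0],[0,0,0],60],
  [[-55,-12,0],[0,0,0],60],
  [[-55,-12,0],[0,0,0],60],
  [[-40,-12,0],[0,0,0],60],
  [[0,0,0],[0,0,10],60],
  [[0,0,0],[0,0,10],60],
  [[0,0,0],[0,0,10],60],
  [[0,0,0],[0,0,10],60],
  [[0,0,0],[0,0,10],60],
  [[0,0,0],[0,0,10],60],
  [[0,0,0],[0,0,0],60],
])

```text
t: 41.1
position: [0.5254, -0.4115, 0.1806]
tcp_rot: [[0.913, 0.408, 0.014], [0.408, -0.913, -0.013], [0.007, 0.018, -1.0]]
contact_force: [-1.1, 0.4, -0.6]
finger_gap: 0.645
```

```bash
python3 - <<'E'
from fit import *
scan()
goto((.533,-.4343,-.016),25.3)
E
```

```text
pos [ 0.5254 -0.4116  0.1806] yawx 24.2 gap 60.1 F [0.1 0.4 0.8] t 41.1
 turn [ 0.9 -0.6 28.3]  shift(after turn) [-125.9   -2.6   80.6]
blue px [204. 224.] w [ 0.4117 -0.3111] size mm [28. 34.] long-axis yaw 158.4
blue px [187. 197.] w [ 0.4372 -0.2808] size mm [28. 34.] long-axis yaw 147.1
pink px [276. 210.] w [ 0.4663 -0.3882] size mm [31. 28.] long-axis yaw 22.6
brown/orange px [201. 121.] w [ 0.5322 -0.268 ] size mm [27. 27.] long-axis yaw 114.0
grey px [210. 121.] w [ 0.5371 -0.2782] size mm [27. 13.] long-axis yaw 20.6
pos [ 0.5254 -0.4116  0.1806] yawx 24.2 gap 60.1 F [0.1 0.4 0.8] t 41.1
 turn [ 1.  -0.4 -1.1]  shift(after turn) [ -2.9  23.8 196.6]
```

drive_tool([
  [[-3,24,20],[1,-0.4,-1.1],50],
  [[0,0,40],[0,0,0],50],
  [[0,0,45],[0,0,0],50],
  [[0,0,40],[0,0,0],50],
  [[0,0,0],[0,0,0],50],
  [[0,0,0],[0,0,0],50],
])

```text
t: 41.9
position: [0.5354, -0.4382, 0.0379]
tcp_rot: [[0.895, 0.447, 0.005], [0.447, -0.895, -0.006], [0.002, 0.008, -1.0]]
contact_force: [0.1, -0.5, -0.3]
finger_gap: 0.536
```

```bash
python3 - <<'E'
from h import *
goto((.533,-.4335,-.016),25.3)
E
```

```text
pos [ 0.5354 -0.4382  0.0379] yawx 26.5 gap 49.9 F [ 0.1 -0.5 -0.3] t 41.9
 turn [ 0.4 -0.1  1.2]  shift(after turn) [-0.2 -5.3 53.9]
```

drive_tool([
  [[0,-5,15],[0.4,0,1.2],50],
  [[0,0,15],[0,0,0],50],
  [[0,0,12],[0,0,0],50],
  [[0,0,6],[0,0,0],50],
  [[0,0,3],[0,0,0],50],
  [[0,0,0],[0,0,0],50],
])

```text
t: 42.65
position: [0.5352, -0.4354, -0.0122]
tcp_rot: [[0.904, 0.428, 0.006], [0.428, -0.904, -0.004], [0.004, 0.006, -1.0]]
contact_force: [-0.0, 0.8, 0.8]
finger_gap: 0.54
```

```bash
python3 - <<'E'
from h import *
goto((.533,-.4335,-.016),25.3)
E
```

```text
pos [ 0.5352 -0.4354 -0.0122] yawx 25.3 gap 50.2 F [-0.   0.8  0.8] t 42.6
 turn [ 0.4 -0.2  0. ]  shift(after turn) [-1.2 -2.7  3.8]
```

drive_tool([
  [[-1,-2.5,3.5],[0.3,0,0],50],
  [[0,0,0],[0,0,0],50],
  [[0,0,0],[0,0,0],0],
  [[0,0,0],[0,0,0],0],
  [[0,0,0],[0,0,0],0],
  [[0,0,0],[0,0,0],0],
  [[0,0,0],[0,0,0],0],
])

```text
t: 43.52
position: [0.5337, -0.4341, -0.0148]
tcp_rot: [[0.904, 0.428, 0.005], [0.428, -0.904, -0.001], [0.004, 0.003, -1.0]]
contact_force: [-0.2, -0.5, -0.1]
finger_gap: 0.276
```

drive_tool([
  [[0,0,-10],[0,0,0],0],
  [[0,0,-45],[0,0,0],0],
  [[0,0,-55],[0,0,0],0],
  [[0,0,-55],[0,0,0],0],
  [[0,0,-20],[0,0,0],0],
  [[0,0,0],[0,0,-10],0],
  [[0,0,0],[0,0,-10],0],
  [[0,0,0],[0,0,-10],0],
  [[0,0,0],[0,0,-10],0],
  [[0,0,0],[0,0,-10],0],
  [[0,0,0],[0,0,-10],0],
  [[0,0,0],[0,0,0],0],
])

```text
t: 45.02
position: [0.5333, -0.4345, 0.1866]
tcp_rot: [[0.049, 0.999, 0.011], [0.999, -0.049, -0.007], [-0.007, 0.012, -1.0]]
contact_force: [-0.5, -0.2, -0.4]
finger_gap: 0.273
```

```bash
python3 - <<'E'
from h import *
goto(C(0,38,42),85.9)
E
```

```text
pos [ 0.5333 -0.4345  0.1866] yawx 87.2 gap 25.3 F [-0.5 -0.2 -0.4] t 45.0
 turn [0.7 0.4 1.3]  shift(after turn) [364.2  35.8 144.6]
```

drive_tool([
  [[0,0,0],[0.7,0.4,1.3],0],
  [[40,5,0],[0,0,0],0],
  [[54,5,0],[0,0,0],0],
  [[54,5,0],[0,0,0],0],
  [[54,5,0],[0,0,0],0],
  [[54,5,0],[0,0,0],0],
  [[54,5,0],[0,0,0],0],
  [[45,5,0],[0,0,0],0],
  [[0,0,0],[0,0,0],0],
  [[0,0,0],[0,0,0],0],
])

```text
t: 46.28
position: [0.6027, -0.0756, 0.1883]
tcp_rot: [[0.112, 0.994, -0.002], [0.994, -0.112, -0.0], [-0.0, -0.002, -1.0]]
contact_force: [0.0, -0.5, 0.5]
finger_gap: 0.273
```

```bash
python3 - <<'E'
from h import *
goto(C(0,38,42),85.9)
E
```

```text
pos [ 0.6027 -0.0756  0.1883] yawx 83.6 gap 25.4 F [ 0.  -0.5  0.5] t 46.3
 turn [-0.1  0.  -2.3]  shift(after turn) [  1.3  -7.8 146.3]
```

drive_tool([
  [[1.3,-7.8,0],[0,0,-2.3],0],
  [[0,0,40],[0,0,0],0],
  [[0,0,40],[0,0,0],0],
  [[0,0,35],[0,0,0],0],
  [[0,0,0],[0,0,0],0],
  [[0,0,0],[0,0,0],0],
])

```text
t: 47.02
position: [0.5963, -0.0835, 0.0732]
tcp_rot: [[0.088, 0.996, 0.002], [0.996, -0.088, -0.004], [-0.003, 0.003, -1.0]]
contact_force: [1.2, 1.8, -0.1]
finger_gap: 0.273
```

```bash
python3 - <<'E'
from h import *
goto(C(0,38,42),85.9)
E
```

```text
pos [ 0.5963 -0.0835  0.0732] yawx 84.9 gap 25.4 F [ 1.2  1.8 -0.1] t 47.0
 turn [ 0.1  0.2 -1. ]  shift(after turn) [ 9.6 -2.  31.2]
```

drive_tool([
  [[9,-2,-2],[0,0,-1],0],
  [[0,0,0],[0,0,0],0],
  [[0,0,10],[0,0,0],0],
  [[0,0,12],[0,0,0],0],
  [[0,0,6],[0,0,0],0],
  [[0,0,0],[0,0,0],0],
])

```text
t: 47.78
position: [0.5973, -0.0748, 0.0492]
tcp_rot: [[0.07, 0.997, 0.008], [0.998, -0.07, -0.006], [-0.005, 0.008, -1.0]]
contact_force: [0.1, -0.5, -0.9]
finger_gap: 0.276
```

```bash
python3 - <<'E'
from h import *
goto(C(0,38,42),85.9)
E
```

```text
pos [ 0.5973 -0.0748  0.0492] yawx 86.0 gap 25.6 F [ 0.1 -0.5 -0.9] t 47.8
 turn [0.5 0.3 0.1]  shift(after turn) [ 0.9 -2.3  7.2]
```

drive_tool([
  [[1,-2,6],[0.4,0,0],0],
  [[0,0,0],[0,0,0],0],
  [[0,0,0],[0,0,0],36],
  [[0,0,0],[0,0,0],36],
  [[0,0,-10],[0,0,0],36],
  [[0,0,-40],[0,0,0],36],
  [[0,0,-50],[0,0,0],60],
  [[0,0,-20],[0,0,0],60],
  [[-45,-30,0],[0,0,0],60],
  [[-50,-34,0],[0,0,0],60],
  [[-50,-34,0],[0,0,0],60],
  [[-50,-34,0],[0,0,0],60],
  [[-45,-34,0],[0,0,0],60],
  [[0,0,0],[0,0,9.3],60],
  [[0,0,0],[0,0,9.3],60],
  [[0,0,0],[0,0,9.3],60],
  [[0,0,0],[0,0,9.3],60],
  [[0,0,0],[0,0,0],60],
])

```text
t: 50.02
position: [0.4104, -0.3116, 0.182]
tcp_rot: [[0.673, 0.739, 0.017], [0.739, -0.673, -0.019], [-0.003, 0.025, -1.0]]
contact_force: [-0.5, -0.2, 0.7]
finger_gap: 0.644
```

```bash
python3 - <<'E'
from fit import *
scan()
goto((.4112,-.3109,-.014),48.7)
E
```

```text
pos [ 0.4105 -0.3116  0.1819] yawx 47.8 gap 59.9 F [ 0.1  0.4 -0.2] t 50.1
 turn [ 1.4 -0.5 51.9]  shift(after turn) [-4.1 89.  81.9]
blue px [310. 172.] w [ 0.4107 -0.3107] size mm [29. 27.] long-axis yaw 48.0
blue px [309. 140.] w [ 0.4362 -0.2803] size mm [28. 27.] long-axis yaw 2.6
pink px [383. 188.] w [ 0.4648 -0.3877] size mm [32. 28.] long-axis yaw 93.0
brown/orange px [364.  73.] w [ 0.5328 -0.2683] size mm [27. 28.] long-axis yaw 173.8
grey px [374. 183.] w [ 0.4609 -0.3744] size mm [ 9. 26.] long-axis yaw 25.9
grey px [356.  78.] w [ 0.5218 -0.2654] size mm [28. 13.] long-axis yaw 78.4
pos [ 0.4105 -0.3116  0.1819] yawx 47.8 gap 59.9 F [ 0.1  0.4 -0.2] t 50.1
 turn [ 1.5  0.2 -0.9]  shift(after turn) [1.000e+00 1.000e-01 1.959e+02]
```

drive_tool([
  [[0,0,0],[1.5,0.2,-0.9],55],
  [[0,0,40],[0,0,0],55],
  [[0,0,45],[0,0,0],55],
  [[0,0,50],[0,0,0],55],
  [[0,0,0],[0,0,0],55],
  [[0,0,0],[0,0,0],55],
])

```text
t: 50.82
position: [0.4134, -0.3146, 0.0476]
tcp_rot: [[0.648, 0.762, 0.001], [0.762, -0.648, -0.001], [-0.0, 0.002, -1.0]]
contact_force: [0.6, 0.1, 0.2]
finger_gap: 0.59
```

```bash
python3 - <<'E'
from h import *
goto((.4108,-.3108,-.014),48.7)
E
```

```text
pos [ 0.4134 -0.3146  0.0476] yawx 49.6 gap 54.9 F [0.6 0.1 0.2] t 50.8
 turn [ 0.1 -0.   0.9]  shift(after turn) [ 1.1 -4.5 61.6]
```

drive_tool([
  [[1,-4.5,10],[0,0,0.9],55],
  [[0,0,20],[0,0,0],55],
  [[0,0,15],[0,0,0],55],
  [[0,0,10],[0,0,0],55],
  [[0,0,3],[0,0,0],55],
  [[0,0,0],[0,0,0],55],
])

```text
t: 51.58
position: [0.4141, -0.3145, -0.0067]
tcp_rot: [[0.66, 0.751, 0.009], [0.751, -0.66, -0.01], [-0.002, 0.013, -1.0]]
contact_force: [0.1, 0.1, 0.9]
finger_gap: 0.589
```

```bash
python3 - <<'E'
from h import *
goto((.4108,-.3108,-.014),48.7)
E
```

```text
pos [ 0.4141 -0.3145 -0.0067] yawx 48.7 gap 54.7 F [0.1 0.1 0.9] t 51.6
 turn [ 0.7  0.1 -0. ]  shift(after turn) [ 0.6 -4.9  7.3]
```

drive_tool([
  [[0.6,-5,3],[0.7,0,0],55],
  [[0,0,3.5],[0,0,0],55],
  [[0,0,0],[0,0,0],55],
  [[0,0,0],[0,0,0],0],
  [[0,0,0],[0,0,0],0],
  [[0,0,0],[0,0,0],0],
  [[0,0,0],[0,0,0],0],
  [[0,0,0],[0,0,0],0],
])

```text
t: 52.58
position: [0.4112, -0.3112, -0.0127]
tcp_rot: [[0.66, 0.751, 0.0], [0.751, -0.66, -0.003], [-0.002, 0.002, -1.0]]
contact_force: [-0.9, -0.1, 0.5]
finger_gap: 0.313
```

```bash
python3 - <<'E'
from h import *
goto((.4108,-.3108,-.014),48.7)
E
```

```text
pos [ 0.4112 -0.3112 -0.0127] yawx 48.7 gap 29.1 F [-0.9 -0.1  0.5] t 52.6
 turn [ 0.1  0.1 -0. ]  shift(after turn) [ 0.1 -0.5  1.3]
```

drive_tool([
  [[0,0,-10],[0,0,0],0],
  [[0,0,-45],[0,0,0],0],
  [[0,0,-55],[0,0,0],0],
  [[0,0,-55],[0,0,0],0],
  [[0,0,-20],[0,0,0],0],
  [[0,0,0],[0,0,10],0],
  [[0,0,0],[0,0,10],0],
  [[0,0,0],[0,0,10],0],
  [[0,0,0],[0,0,10],0],
  [[0,0,0],[0,0,10],0],
  [[0,0,0],[0,0,3],0],
  [[0,0,0],[0,0,0],0],
])

```text
t: 54.08
position: [0.411, -0.3104, 0.1875]
tcp_rot: [[0.994, -0.105, 0.005], [-0.105, -0.994, -0.009], [0.006, 0.008, -1.0]]
contact_force: [-0.1, -0.1, 0.3]
finger_gap: 0.313
```

```bash
python3 - <<'E'
from h import *
goto(C(42,0,44),-4.1)
E
```

```text
pos [ 0.411  -0.3104  0.1875] yawx -6.0 gap 29.1 F [-0.1 -0.1  0.3] t 54.1
 turn [ 0.5 -0.4 -1.9]  shift(after turn) [ 208.6 -211.1  143.5]
```

drive_tool([
  [[0,0,0],[0.5,-0.4,-1.9],0],
  [[36,-36,0],[0,0,0],0],
  [[38,-38,0],[0,0,0],0],
  [[38,-38,0],[0,0,0],0],
  [[38,-38,0],[0,0,0],0],
  [[38,-38,0],[0,0,0],0],
  [[18,-20,0],[0,0,0],0],
  [[0,0,0],[0,0,0],0],
  [[0,0,0],[0,0,0],0],
])

```text
t: 55.2
position: [0.6365, -0.1126, 0.1877]
tcp_rot: [[0.998, -0.055, -0.003], [-0.055, -0.998, 0.0], [-0.003, -0.0, -1.0]]
contact_force: [0.4, -0.4, -0.6]
finger_gap: 0.311
```

```bash
python3 - <<'E'
from h import *
goto(C(42,0,44),-4.1)
E
```

```text
pos [ 0.6365 -0.1126  0.1877] yawx -3.2 gap 28.9 F [ 0.4 -0.4 -0.6] t 55.2
 turn [-0.   0.2  0.9]  shift(after turn) [ -2.2   2.3 143.7]
```

drive_tool([
  [[-2,2,0],[0,0.2,0.9],0],
  [[0,0,40],[0,0,0],0],
  [[0,0,40],[0,0,0],0],
  [[0,0,30],[0,0,0],0],
  [[0,0,0],[0,0,0],0],
  [[0,0,0],[0,0,0],0],
])

```text
t: 55.95
position: [0.6318, -0.1225, 0.0794]
tcp_rot: [[0.997, -0.081, 0.005], [-0.081, -0.997, -0.003], [0.005, 0.003, -1.0]]
contact_force: [0.6, -1.0, -0.0]
finger_gap: 0.314
```

```bash
python3 - <<'E'
from h import *
goto(C(42,0,44),-4.1)
E
```

```text
pos [ 0.6318 -0.1225  0.0794] yawx -4.7 gap 29.2 F [ 0.6 -1.  -0. ] t 56.0
 turn [ 0.2 -0.3 -0.6]  shift(after turn) [ 1.9 -8.  35.4]
```

drive_tool([
  [[2,-8,0],[0.2,-0.3,-0.6],0],
  [[0,0,0],[0,0,0],0],
  [[0,0,15],[0,0,0],0],
  [[0,0,12],[0,0,0],0],
  [[0,0,5],[0,0,0],0],
  [[0,0,0],[0,0,0],0],
])

```text
t: 56.7
position: [0.6363, -0.1148, 0.0485]
tcp_rot: [[0.998, -0.07, 0.004], [-0.07, -0.998, -0.001], [0.004, 0.001, -1.0]]
contact_force: [-0.0, -0.6, -0.6]
finger_gap: 0.317
```

```bash
python3 - <<'E'
from h import *
goto(C(42,0,44),-4.1)
E
```

```text
pos [ 0.6363 -0.1148  0.0485] yawx -4.0 gap 29.5 F [-0.  -0.6 -0.6] t 56.7
 turn [ 0.  -0.3  0.1]  shift(after turn) [-2.1  0.1  4.5]
```

drive_tool([
  [[-2,0,4.5],[0,0,0],0],
  [[0,0,0],[0,0,0],0],
  [[0,0,0],[0,0,0],40],
  [[0,0,0],[0,0,0],40],
  [[0,0,-10],[0,0,0],40],
  [[0,0,-40],[0,0,0],40],
  [[0,0,-50],[0,0,0],55],
  [[0,0,-30],[0,0,0],55],
  [[-36,34,0],[0,0,0],55],
  [[-36,34,0],[0,0,0],55],
  [[-38,36,0],[0,0,0],55],
  [[-38,36,0],[0,0,0],55],
  [[-36,36,0],[0,0,0],55],
  [[0,0,0],[0,0,0],55],
  [[0,0,0],[0,0,0],55],
])

```text
t: 58.58
position: [0.4362, -0.2833, 0.1877]
tcp_rot: [[0.997, -0.069, 0.018], [-0.069, -0.998, -0.011], [0.019, 0.009, -1.0]]
contact_force: [0.3, 1.0, 1.0]
finger_gap: 0.595
```

```bash
python3 - <<'E'
from fit import *
scan()
goto((.4366,-.2805,-.014),-4.1)
E
```

```text
pos [ 0.4363 -0.2833  0.1877] yawx -3.9 gap 55.0 F [-0.4  0.3 -0.1] t 58.6
 turn [ 0.6 -1.1  0.2]  shift(after turn) [-27.9 119.   87.7]
blue px [311. 176.] w [ 0.4361 -0.2804] size mm [28. 27.] long-axis yaw 176.4
pink px [397. 146.] w [ 0.4654 -0.3881] size mm [28. 29.] long-axis yaw 86.0
brown/orange px [294.  96.] w [ 0.5326 -0.268 ] size mm [27. 27.] long-axis yaw 86.1
grey px [311. 178.] w [ 0.4346 -0.2803] size mm [14. 12.] long-axis yaw 176.1
grey px [388. 145.] w [ 0.4687 -0.376 ] size mm [10. 26.] long-axis yaw 166.4
pos [ 0.4363 -0.2833  0.1877] yawx -3.9 gap 55.0 F [-0.4  0.3 -0.1] t 58.6
 turn [ 0.6 -1.1  0.2]  shift(after turn) [ 1.000e-01 -2.800e+00  2.017e+02]
```

drive_tool([
  [[0,-2.8,0],[0.6,-1.1,0],55],
  [[0,0,40],[0,0,0],55],
  [[0,0,45],[0,0,0],55],
  [[0,0,50],[0,0,0],55],
  [[0,0,0],[0,0,0],55],
  [[0,0,0],[0,0,0],55],
])

```text
t: 59.38
position: [0.444, -0.277, 0.0521]
tcp_rot: [[0.998, -0.057, 0.001], [-0.057, -0.998, -0.0], [0.001, -0.0, -1.0]]
contact_force: [-0.1, -0.2, 0.6]
finger_gap: 0.591
```

```bash
python3 - <<'E'
from h import *
goto((.4363,-.2805,-.014),-4.1)
E
```

```text
pos [ 0.444  -0.277   0.0521] yawx -3.3 gap 55.0 F [-0.1 -0.2  0.6] t 59.4
 turn [-0.  -0.1  0.8]  shift(after turn) [-7.5  4.  66.1]
```

drive_tool([
  [[-7.5,4,10],[0,0,0.8],55],
  [[0,0,20],[0,0,0],55],
  [[0,0,18],[0,0,0],55],
  [[0,0,10],[0,0,0],55],
  [[0,0,3],[0,0,0],55],
  [[0,0,0],[0,0,0],55],
])

```text
t: 60.12
position: [0.4402, -0.2862, -0.0034]
tcp_rot: [[0.997, -0.073, 0.011], [-0.073, -0.997, -0.011], [0.012, 0.01, -1.0]]
contact_force: [-0.4, -0.2, -0.1]
finger_gap: 0.593
```

```bash
python3 - <<'E'
from h import *
goto((.4363,-.2805,-.014),-4.1)
E
```

```text
pos [ 0.4402 -0.2862 -0.0034] yawx -4.2 gap 55.1 F [-0.4 -0.2 -0.1] t 60.1
 turn [ 0.6 -0.7 -0.1]  shift(after turn) [-4.3 -5.4 10.6]
```

drive_tool([
  [[-4.3,-5.4,4],[0.6,-0.7,0],55],
  [[0,0,4],[0,0,0],55],
  [[0,0,2.5],[0,0,0],55],
  [[0,0,0],[0,0,0],0],
  [[0,0,0],[0,0,0],0],
  [[0,0,0],[0,0,0],0],
  [[0,0,0],[0,0,0],0],
  [[0,0,0],[0,0,0],0],
])

```text
t: 61.12
position: [0.4369, -0.2808, -0.0134]
tcp_rot: [[0.997, -0.073, 0.001], [-0.073, -0.997, -0.001], [0.001, 0.001, -1.0]]
contact_force: [-0.1, 0.3, 0.8]
finger_gap: 0.313
```

```bash
python3 - <<'E'
from h import *
goto((.4363,-.2805,-.014),-4.1)
E
```

```text
pos [ 0.4369 -0.2808 -0.0134] yawx -4.2 gap 29.1 F [-0.1  0.3  0.8] t 61.1
 turn [ 0.  -0.  -0.1]  shift(after turn) [-0.6 -0.3  0.6]
```

drive_tool([
  [[0,0,-10],[0,0,0],0],
  [[0,0,-45],[0,0,0],0],
  [[0,0,-55],[0,0,0],0],
  [[0,0,-55],[0,0,0],0],
  [[0,0,-25],[0,0,0],0],
  [[22,-38,0],[0,0,0],0],
  [[25,-45,0],[0,0,0],0],
  [[25,-45,0],[0,0,0],0],
  [[25,-45,0],[0,0,0],0],
  [[0,0,0],[0,0,0],0],
  [[0,0,0],[0,0,0],0],
])

```text
t: 62.5
position: [0.5495, -0.1122, 0.1913]
tcp_rot: [[0.997, -0.076, 0.008], [-0.076, -0.997, -0.006], [0.009, 0.005, -1.0]]
contact_force: [-0.0, 0.5, -0.4]
finger_gap: 0.316
```

```bash
python3 - <<'E'
from h import *
goto(C(-42,0,44),-4.1)
E
```

```text
pos [ 0.5495 -0.1122  0.1913] yawx -4.3 gap 29.3 F [-0.   0.5 -0.4] t 62.5
 turn [ 0.3 -0.5 -0.2]  shift(after turn) [  0.6  -3.6 147.3]
```

drive_tool([
  [[0.6,-3.6,0],[0.3,-0.5,0],0],
  [[0,0,40],[0,0,0],0],
  [[0,0,40],[0,0,0],0],
  [[0,0,30],[0,0,0],0],
  [[0,0,0],[0,0,0],0],
  [[0,0,0],[0,0,0],0],
])

```text
t: 63.25
position: [0.5496, -0.1158, 0.0818]
tcp_rot: [[0.996, -0.086, 0.002], [-0.086, -0.996, -0.002], [0.002, 0.001, -1.0]]
contact_force: [-0.4, 0.1, 0.7]
finger_gap: 0.316
```

```bash
python3 - <<'E'
from h import *
goto(C(-42,0,44),-4.1)
E
```

```text
pos [ 0.5496 -0.1158  0.0818] yawx -4.9 gap 29.4 F [-0.4  0.1  0.7] t 63.2
 turn [ 0.1 -0.1 -0.8]  shift(after turn) [ 0.3 -7.1 37.8]
```

drive_tool([
  [[0,-7,0],[0,0,-0.8],0],
  [[0,0,0],[0,0,0],0],
  [[0,0,15],[0,0,0],0],
  [[0,0,14],[0,0,0],0],
  [[0,0,6],[0,0,0],0],
  [[0,0,0],[0,0,0],0],
])

```text
t: 64.0
position: [0.552, -0.1091, 0.0472]
tcp_rot: [[0.997, -0.071, 0.006], [-0.071, -0.997, -0.003], [0.007, 0.003, -1.0]]
contact_force: [-0.4, -0.1, -0.5]
finger_gap: 0.314
```

```bash
python3 - <<'E'
from h import *
goto(C(-42,0,44),-4.1)
E
```

```text
pos [ 0.552  -0.1091  0.0472] yawx -4.1 gap 29.2 F [-0.4 -0.1 -0.5] t 64.0
 turn [ 0.2 -0.4  0. ]  shift(after turn) [-1.6 -0.3  3.2]
```

drive_tool([
  [[-1.5,0,3],[0,0,0],0],
  [[0,0,0],[0,0,0],0],
  [[0,0,0],[0,0,0],40],
  [[0,0,0],[0,0,0],40],
  [[0,0,-10],[0,0,0],40],
  [[0,0,-40],[0,0,0],40],
  [[0,0,-50],[0,0,0],40],
  [[0,0,-50],[0,0,0],40],
  [[15,0,-30],[0,0,0],20],
  [[0,0,0],[0,0,0],0],
  [[0,0,0],[0,0,0],0],
])

```text
t: 65.38
position: [0.564, -0.1095, 0.2337]
tcp_rot: [[0.997, -0.071, 0.009], [-0.071, -0.997, -0.005], [0.01, 0.004, -1.0]]
contact_force: [-0.2, -0.3, -0.5]
finger_gap: 0.157
```

```bash
python3 - <<'E'
from fit import *
im=scan(); _,c=cam("wrist")
for t in(-1,1): print("hole",px(c,C(77*t,0,54)))
print("handle",px(c,C(0,0,116)),"lugs",px(c,C(0,73,50)),px(c,C(0,-73,50)),"button",px(c,(.462,-.1074,.05)))
hsv=cv2.cvtColor(np.ascontiguousarray(im),cv2.COLOR_RGB2HSV)
m=cv2.inRange(hsv,(105,120,50),(125,255,255)); k,l,st,ce=cv2.connectedComponentsWithStats(m)
print("blue",[(st[i].tolist(),ce[i].round(1).tolist()) for i in range(1,k) if st[i,4]>40])
m=cv2.inRange(hsv,(45,100,40),(85,255,255)); n,l,st,ce=cv2.connectedComponentsWithStats(m)
for i in range(1,n):
    if st[i,4]>60: print("button",st[i].tolist(),ce[i],onz(c,*ce[i],.05).round(4))
a=cv2.resize(im[60:290,180:440],None,fx=1.7,fy=1.7)
t,_=cam("top"); b=cv2.resize(t[100:330,130:520],None,fx=.9,fy=.9*391/207)
h=min(a.shape[0],b.shape[0]); save("fin",np.hstack([a[:h],b[:h]])); print(a.shape,b.shape)
E
```

```text
pos [ 0.5641 -0.1095  0.2336] yawx -4.1 gap 10.6 F [0.8 0.9 0.4] t 65.4
 turn [ 0.2 -0.6  0. ]  shift(after turn) [-142.9  301.4  133.6]
pink px [506. 219.] w [ 0.4673 -0.3863] size mm [37. 29.] long-axis yaw 49.1
brown/orange px [428. 182.] w [ 0.5316 -0.2694] size mm [28. 26.] long-axis yaw 59.7
hole [314.2275142  210.22435235]
hole [314.20029892  85.43796227]
handle [314.38431502 159.82465579] lugs [255.84117571 151.023014  ] [372.45910344 150.98925421] button [317.8864091  245.93725536]
blue [([303, 103, 24, 26, 332], [314.6, 115.5]), ([251, 135, 7, 32, 190], [253.9, 150.6]), ([372, 135, 7, 32, 173], [374.7, 150.0]), ([304, 137, 23, 62, 726], [314.6, 168.0])]
button [306, 236, 19, 20, 301] [314.68106312 245.60797342] [ 0.4628 -0.103   0.05  ]
(391, 442, 3) (391, 351, 3)
```

View pics/fin.png

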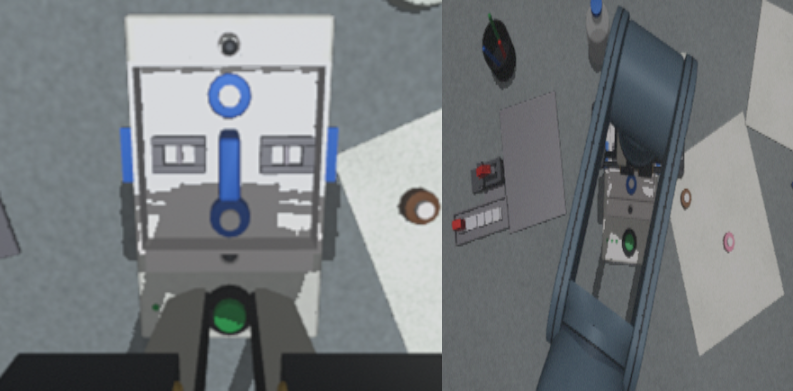

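All four fittings lie in the caddy, which sits home over the pegs. The bar is in the trough, the pawl is up, and only the brown and pink decoys remain on the sheet. Now the button, with closed fingers.

drive_tool([
  [[-34,0,0],[0,-0.6,0],0],
  [[-34,0,0],[0,0,0],0],
  [[-34,0,0],[0,0,0],0],
  [[0,0,40],[0,0,0],0],
  [[0,0,50],[0,0,0],0],
  [[0,0,45],[0,0,0],0],
  [[0,0,0],[0,0,0],0],
  [[0,0,0],[0,0,0],0],
])

```text
t: 66.53
position: [0.4519, -0.1001, 0.0883]
tcp_rot: [[0.997, -0.072, -0.015], [-0.072, -0.997, 0.002], [-0.015, -0.001, -1.0]]
contact_force: [-0.5, 0.4, 0.6]
finger_gap: 0.006
```

```bash
python3 - <<'E'
from h import *
goto((.4627,-.1027,.03),-4.1)
E
```

```text
pos [ 0.4519 -0.1001  0.0883] yawx -4.1 gap 0.5 F [-0.5  0.4  0.6] t 66.5
 turn [-0.   0.8 -0. ]  shift(after turn) [10.9  1.8 58.3]
```

drive_tool([
  [[11,2,15],[0,0.8,0],0],
  [[0,0,12],[0,0,0],0],
  [[0,0,8],[0,0,0],0],
  [[0,0,0],[0,0,0],0],
  [[0,0,0],[0,0,0],0],
])

```text
t: 67.15
position: [0.4662, -0.1045, 0.0574]
tcp_rot: [[0.997, -0.072, 0.007], [-0.072, -0.997, -0.003], [0.007, 0.003, -1.0]]
contact_force: [-0.5, -0.2, 0.7]
finger_gap: 0.005
```

```bash
python3 - <<'E'
from h import *
goto((.4627,-.1027,.03),-4.1)
E
```

```text
pos [ 0.4662 -0.1045  0.0574] yawx -4.1 gap 0.5 F [-0.5 -0.2  0.7] t 67.2
 turn [ 0.1 -0.4 -0. ]  shift(after turn) [-3.6 -1.5 27.4]
```

drive_tool([
  [[-3,-1.5,6],[0,-0.4,0],0],
  [[0,0,6],[0,0,0],0],
  [[0,0,3],[0,0,0],0],
  [[0,0,0],[0,0,0],0],
])

```text
t: 67.65
position: [0.4632, -0.1026, 0.0417]
tcp_rot: [[0.997, -0.071, -0.0], [-0.071, -0.997, -0.003], [0.0, 0.003, -1.0]]
contact_force: [-0.1, 0.5, 0.4]
finger_gap: 0.008
```

drive_tool([
  [[0,0,3],[0,0,0],0],
  [[0,0,3],[0,0,0],0],
])

```text
t: 67.9
position: [0.4634, -0.1028, 0.0357]
tcp_rot: [[0.997, -0.071, 0.0], [-0.071, -0.997, -0.003], [0.001, 0.003, -1.0]]
contact_force: [-1.4, 0.7, 2.1]
finger_gap: 0.002
```

drive_tool([
  [[0,0,2],[0,0,0],0],
  [[0,0,2],[0,0,0],0],
])

```text
t: 68.15
position: [0.4634, -0.1028, 0.0317]
tcp_rot: [[0.997, -0.071, 0.0], [-0.071, -0.997, -0.003], [0.001, 0.003, -1.0]]
contact_force: [-2.0, 0.2, 3.8]
finger_gap: 0.006
```

drive_tool([
  [[0,0,2],[0,0,0],0],
  [[0,0,2],[0,0,0],0],
])

```text
t: 68.4
position: [0.4636, -0.1028, 0.03]
tcp_rot: [[0.997, -0.071, 0.001], [-0.071, -0.997, -0.003], [0.001, 0.003, -1.0]]
contact_force: [-9.0, 3.7, 33.6]
finger_gap: 0.009
```

drive_tool([
  [[0,0,2.5],[0,0,0],0],
  [[0,0,2.5],[0,0,0],0],
])

```text
t: 68.65
position: [0.4636, -0.1029, 0.03]
tcp_rot: [[0.998, -0.07, 0.002], [-0.07, -0.998, -0.005], [0.003, 0.005, -1.0]]
contact_force: [-8.0, 3.5, 30.7]
finger_gap: 0.004
```

Button bottomed: the force jumped to about 33 N and travel stopped at 30 mm. Backing off, then a last check.

drive_tool([
  [[0,0,-6],[0,0,0],0],
  [[0,0,-25],[0,0,0],0],
  [[0,0,-50],[0,0,0],0],
  [[0,0,-50],[0,0,0],0],
  [[0,0,-50],[0,0,0],0],
  [[20,0,-20],[0,0,0],0],
  [[35,0,0],[0,0,0],0],
  [[35,0,0],[0,0,0],0],
  [[0,0,0],[0,0,0],0],
  [[0,0,0],[0,0,0],0],
])

```text
t: 69.9
position: [0.5551, -0.1086, 0.2373]
tcp_rot: [[0.997, -0.071, 0.004], [-0.071, -0.997, -0.006], [0.005, 0.006, -1.0]]
contact_force: [-0.5, -0.3, -0.2]
finger_gap: 0.002
```

```bash
python3 - <<'E'
from fit import *
im=scan(); _,c=cam("wrist")
hsv=cv2.cvtColor(np.ascontiguousarray(im),cv2.COLOR_RGB2HSV)
m=cv2.inRange(hsv,(105,120,50),(125,255,255)); k,l,st,ce=cv2.connectedComponentsWithStats(m)
print("blue",[ce[i].round(1).tolist() for i in range(1,k) if st[i,4]>40])
print("pred lugs",px(c,C(0,73,50)),px(c,C(0,-73,50)),"handle",px(c,C(0,0,116)),"valves",px(c,C(42,0,72)),px(c,C(-42,0,72)))
print(job_done())
E
```

```text
pos [ 0.555  -0.1086  0.2373] yawx -4.1 gap 0.5 F [ 0.6  0.4 -1.4] t 70.0
 turn [ 0.3 -0.3  0. ]  shift(after turn) [-133.8  301.7  137.3]
pink px [505. 211.] w [ 0.4672 -0.3863] size mm [37. 28.] long-axis yaw 47.7
brown/orange px [428. 174.] w [ 0.5322 -0.2696] size mm [26. 27.] long-axis yaw 85.9
blue [[314.5, 106.7], [254.0, 142.4], [374.5, 142.2], [314.6, 159.3]]
pred lugs [255.87256545 142.61310045] [372.29945153 142.60496224] handle [314.43060672 150.02589943] valves [314.24245232 107.83063188] [314.23616631 179.33099931]
the job is handed in; nothing more can be done
None
```

I finished the whole job in order and handed it in at about 70 s of the 210 s allowed.

I raised the pawl, drew the bar and laid it in the trough, then seated the caddy over both pegs and let go. All four fittings present (two buckles and two blue valve caps) went into the caddy before I pressed the green button. No orange cover was on the desk.

**Last checks**
- **Caddy:** its lugs were within about 2 px of where a seated caddy should appear. Seating had stopped at 62.5 mm, where 62.3 mm was expected.
- **Fittings:** the last picture viewed, just before the press, showed all four in the caddy, and only the brown and pink caps, which were not wanted, on the sheet. After the press, the colour masks still matched the caddy and both valve caps.
- **Bar and pawl:** the last picture viewed also showed the bar in the trough and the pawl still up.
- **Button:** it moved about 6–7 mm and then stopped hard, with the force rising to about 33 N. The 40 N limit is for the arm or gripper body; the press was made with the fingertips.

**What went wrong or disagreed**
- The fingertips sit about 20 mm above the reported TCP, so my first pinch on the pawl closed on air. I corrected for this from then on.
- The top camera read about 6 mm off from the wrist camera, so I used the wrist values.
- One valve cap was knocked about 5 cm during the run, and I measured it again before picking it up.
- I did not measure whether the bottle, pen cup or tape roll moved; I only saw no sign that I touched them.

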